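# Flash-cure the fresh prints

## Task

Stand every grey print from the black mat in the chamber of the UV curing unit, press the amber lid down until it clicks fully home and lies level, then push the start button fully down, let go, and leave the lid shut for the three-second flash. Then take the lid off again and lay it flat on its round cork pad, and stand all the cured prints in the wooden tray. Never push start unless the lid is fully home, and leave everything else on the table where it is.

Things in the scene. Friction and masses are not known exactly. Their poses are not given: they have to be found in the camera images.
- unit: UV curing unit, fixed white cabinet 260 (its x) by 200 (its y) by 102 mm high, with a round chamber sunk into its flat top and a flat console with display and start button on the side nearest the robot (its -x). Origin: centre of its underside; z up.
- chamber (a point): Centre of the chamber's flat floor (the turntable, which stands still in this task), 37 mm above the table and 65 mm below the rim; 25 mm along the unit's +x from its origin. The chamber is a straight round well of 80 mm radius, open at the top. Four spring balls stand 4 mm out of the wall 7 mm below the rim, 45 degrees off the unit's x and y axes.
- rim (a point): Centre of the chamber's mouth, level with the unit's flat top (102 mm above the table). The lid's flange lies on the top around it when the lid is home.
- start (a joint): Travel of the start button, m: 0 up, 0.006 fully down. Spring loaded, moves straight down, needs about 1.5 N to start and 5 N to be fully down, comes back up by itself. Count it as fully down above 0.005.
- start_top (a point): Centre of the top of the black start button (28 mm across, in a steel collar 44 mm across), the only raised control on the console; about 22 mm above the unit's top when up.
- lid: Loose amber lid, 0.25 kg. From below: spigot of 78 mm radius (0 to 4 mm up), groove of 74 mm radius (4 to 15), flange of 85 mm radius (15 to 21), upright black round knob 30 mm across (21 to 55). Origin: centre of the spigot's underside; z up. Starts on the cork pad.
- lid_flange (a point): Centre of the underside of the lid's flange, 15 mm above the lid's origin; it meets rim when the lid is home (within 3 mm, level within 0.03 rad). Laid in the mouth, the lid stops on the spring balls about 12 mm proud; 5 to 15 N down on the knob snaps it past them, maybe one side first. Pulling it off, straight up, takes about 20 N.
- lid_top (a point): Centre of the top of the lid's knob, 55 mm above the lid's origin.
- pad: Fixed round cork pad, 176 mm across, 3 mm thick: the lid's resting place. Origin: centre of its underside.
- mat: Fixed black rubber mat 120 (its x) by 200 (its y) by 2 mm, on which the fresh prints stand at first. Origin: centre of its underside.
- tray: Fixed shallow wooden tray, outside 110 (its x) by 210 (its y) by 20 mm high, walls and floor 5 mm, for the cured prints. Origin: centre of its underside, so its floor is 5 mm above it; z up.
- bear: Grey printed bear, 47 mm tall, above its foot a round body 26 mm across up to 44 mm. It stands on a round foot 44 mm across and 6 mm thick; 45 g; rigid. Origin: centre of its underside, z up. It may be absent in a start (None).
- rabbit: Grey printed rabbit, 47 mm tall, above its foot a round body 26 mm across up to 40 mm. It stands on a round foot 44 mm across and 6 mm thick; 45 g; rigid. Origin: centre of its underside, z up. It may be absent in a start (None).
- house: Grey printed house with a gable roof, 47 mm tall, above its foot a square body 26 by 26 mm up to 34 mm, sides along its own x and y. It stands on a round foot 44 mm across and 6 mm thick; 45 g; rigid. Origin: centre of its underside, z up. It may be absent in a start (None).
- tower: Grey printed lighthouse, 47 mm tall, above its foot a round shaft 26 mm across up to 36 mm. It stands on a round foot 44 mm across and 6 mm thick; 45 g; rigid. Origin: centre of its underside, z up. It may be absent in a start (None).
- cat: White ceramic cat on a round wooden base 70 mm across, 94 mm tall; leave alone. Origin: centre of its underside.
- doll: Plain wooden doll, 42 mm across, 59 mm tall, not a print; leave alone. Origin: centre of its underside.
- glue: White glue bottle, 42 mm across, 120 mm tall; leave alone. Origin: centre of its underside.
- tape: Roll of paper tape lying flat, 76 mm across, 24 mm high; leave alone. Origin: centre of its underside.
- pliers: Flush cutters with yellow handles lying flat, about 100 mm long, 12 mm high; leave alone. Origin: near the middle, underside.

How it is judged (in metres and radians):
On the way, in this order (a step that is already met when the one before it is completed fails the run):
1. all prints stand in the chamber, let go (horizontal distance between each of bear, rabbit, house, tower and chamber below 0.066 m and z of bear in the frame of chamber between -0.006 and 0.006 m and angle between each of bear, rabbit, house, tower's own z axis and vertical below 0.2 rad and z of rabbit in the frame of chamber between -0.006 and 0.006 m and z of house in the frame of chamber between -0.006 and 0.006 m and z of tower in the frame of chamber between -0.006 and 0.006 m and contact force between the fingers and bear below 0.1 N and contact force between the fingers and rabbit below 0.1 N and contact force between the fingers and house below 0.1 N and contact force between the fingers and tower below 0.1 N), for 0.2 s.
2. the lid is fully home and level, the prints inside (z of lid_flange in the frame of rim between -0.003 and 0.003 m and horizontal distance between lid_flange and rim below 0.006 m and angle between lid's own z axis and vertical below 0.03 rad and horizontal distance between each of bear, rabbit, house, tower and chamber below 0.066 m and z of bear in the frame of chamber between -0.006 and 0.006 m and angle between each of bear, rabbit, house, tower's own z axis and vertical below 0.2 rad and z of rabbit in the frame of chamber between -0.006 and 0.006 m and z of house in the frame of chamber between -0.006 and 0.006 m and z of tower in the frame of chamber between -0.006 and 0.006 m), for 0.3 s.
3. the start button is fully down, the lid home (all of step 2 and value of joint start above 0.005 m), for 0.05 s.
4. the button is up again and the lid stays home for three seconds (all of step 2 and value of joint start below 0.0015 m), for 3 s.
At the end, for the whole second after the job is handed in: Every print that was on the mat stands upright (within 0.2 rad) and at rest on the tray's floor, inside its walls; the lid lies flat (within 0.05 rad) on the cork pad, centred within 30 mm; the start button is up (x of bear in the frame of tray between -0.05 and 0.05 m and y of bear in the frame of tray between -0.1 and 0.1 m and z of bear in the frame of tray between 0 and 0.012 m and angle between each of bear, rabbit, house, tower's own z axis and vertical below 0.2 rad and linear speed of each of bear, rabbit, house, tower, lid below 0.02 m/s and x of rabbit in the frame of tray between -0.05 and 0.05 m and y of rabbit in the frame of tray between -0.1 and 0.1 m and z of rabbit in the frame of tray between 0 and 0.012 m and x of house in the frame of tray between -0.05 and 0.05 m and y of house in the frame of tray between -0.1 and 0.1 m and z of house in the frame of tray between 0 and 0.012 m and x of tower in the frame of tray between -0.05 and 0.05 m and y of tower in the frame of tray between -0.1 and 0.1 m and z of tower in the frame of tray between 0 and 0.012 m and horizontal distance between lid and pad below 0.03 m and z of lid in the frame of pad below 0.007 m and angle between lid's own z axis and vertical below 0.05 rad and value of joint start below 0.0015 m); the robot touches nothing.
It fails at once if start pushed while the lid is not fully home (value of joint start above 0.003 m and not (z of lid_flange in the frame of rim between -0.003 and 0.003 m and horizontal distance between lid_flange and rim below 0.006 m and angle between lid's own z axis and vertical below 0.03 rad)).
It fails at once if another thing on the table moved by more than 30 mm (distance of any of cat, doll, glue, tape, pliers from where it was at the start of the episode above 0.03 m).
Of bear, rabbit, house, tower only 2 to 3 are there at a start; the rules pass over those that are not, and their reading is None.
At some moment in a run one of bear, rabbit, house, tower may be knocked a few centimetres aside while the robot is not near it.
It also fails if it takes over 210 s, if anything falls off the work surface, if the arm or the gripper's body presses on something with over 40 N, if the wrist force passes 120 N, or if a joint passes its speed limit or range.

## Robot

A 7-joint arm with a two-finger parallel gripper is mounted at the origin on the work surface. World frame = base frame: x ahead of the robot, y to its left, z up, the work surface at z = 0. Lengths are in mm, angles in rad, forces in N, time in s.
With the tool pointing down it reaches from about 425 to 825 mm from the base axis. Payload 3.6 kg.
Tool frame: the origin (TCP) lies on the centre line of the jaws, within the pads' length; the fingertips stand 14 mm ahead of it and the grasp point (between the pads) lies 5 mm behind it; z points along the fingers, y is the line along which they close (so a half turn about z gives the same grasp; the last joint's range is limited). The gripper opens to 85 mm and grips with 20 to 120 N. Pads are 22 mm wide; open, the fingers measure 114 mm over their backs; the gripper's body (76 mm by 85 mm) begins 54 mm behind the grasp point. The pads swing forward as they close: fully open they stand 13 mm farther back than shut.
Start: joints at [-1.153, 0.615, -0.013, 1.423, 0.008, 1.103, -0.04], TCP at [279.059, 587.018, 245.297] pointing down, gripper open.
Joint ranges: [-3.12, 3.12], [-0.3, 2.06], [-1.34, 1.32], [0.26, 2.42], [-1.36, 4.5], [0.01, 1.98], [-2.84, 2.84]. Speed limits (rad/s): [2.79, 2.79, 3.14, 3.14, 3.14, 3.14, 3.14].

## Interface

Orientations are given as [roll, pitch, yaw] about the fixed x, y, z axes, in that order (R = Rz(yaw) Ry(pitch) Rx(roll)).
In Python, from workcell import robot, imaging gives the robot as it stands.
- The arm moves only by the tool drive_tool, never from a script. Its argument "moves" is a list of rows, each a list of 3 entries, a list of its own where there are three numbers: the shift along the tool's x, y, z in m, then the turn, a rotation vector about the tool's x, y, z in degrees, then the opening, from 0 (shut) to 1 (fully open). In form: [[[x, y, z], [wx, wy, wz], hand], ...]. A call has 1 to 10 rows; each row is the pose to reach, as a shift and turn from the pose commanded when the call began, along the tool's axes at that moment; what a row does not reach only later rows make up. A row lasts 1/12 s, in which the tool goes at most 41.7 mm and 7.16 degrees, less where a joint would pass 70% of its speed; a pose out of reach is approached as far as the arm can. A call with a gripper value outside its range is refused whole. The fingers move at their own pace and stop on an object; "force" is the grip in N (left out, the last holds). Time passes only in rows, so rows that repeat a pose let the fingers close. It gives the time, the measured TCP pose, the force, the opening and the grip force at its end, in the units of the state.
- robot.read_state(): the state, without advancing time (a new reading comes with each control period).
- imaging.snapshot(name): name is "side" or "top" or "wrist"; returns the picture (480x640x3 uint8, red, green, blue); there is no depth.
- imaging.camera_info(name): a dict with "fx", "fy", "cx", "cy" (pixels), "world_from_camera" (4x4, takes a point from camera to world coordinates). Camera axes: x right, y down, z forward; pixel columns grow to the right and rows downward; lengths in mm; the calibration is good to about 2 mm. A picture is of the moment at which its call begins: read the wrist's pose just before it. camera_info takes no time and is no camera call; for the wrist camera it gives the pose at the moment of the call.
- robot.sign_off(): hands the job in; it is judged then, once.
The state is a dict: "time_s": time; "joints": joint angles; "joint_vel": joint speeds; "joint_torque": joint torques, N m; "tcp_pos": TCP position; "eef_rot": TCP orientation; "ft_force": force on the tool from outside, world axes, zero at the start; "moment": the same for the moment, N m; "opening": opening from 0.0 (shut) to 1.0 (fully open); "finger_force": force on a finger pad.
Only numpy, scipy, OpenCV 4.12 (cv2) and the standard library are available. Lean on these libraries where they do the work, as an engineer would, in place of code of your own. Each camera call takes 0.05 s, during which the arm holds its last target. There are 200 camera calls.

## Working session

There is one attempt and no reset: what is moved stays moved. The work goes in short steps, Python scripts to look and compute and a tool call to move; the robot and the scene stay as the last step left them, time stands still between calls to the robot, and variables do not carry over. Pictures are saved under pics/ and viewed, at most 14 in all, crops included, and the job is handed in when it is done.

Besides the shell and the picture viewer there is one more tool, called as a command line: name --argument value ..., lists and objects as JSON in quotes. drive_tool: Moves the arm, as the interface text tells. Its arguments: {"type":"object","properties":{"moves":{"type":"array"},"force":{"type":"number"}},"required":["moves"]}

```bash
ls; mkdir -p pics; python3 - <<'E'
from workcell import robot, imaging
import cv2,numpy as np
print(robot.read_state())
for n in ("side","top"):
    im=imaging.snapshot(n); cv2.imwrite(f"pics/{n}0.png",im[:,:,::-1])
    c=imaging.camera_info(n); print(n,c["fx"],c["fy"],c["cx"],c["cy"]); print(np.round(c["world_from_camera"],3).tolist())
c=imaging.camera_info("wrist");print(c)
E
```

```text
pics
{'time_s': 0.0, 'joints': array([-1.15348663,  0.61593933, -0.01267048,  1.42492488,  0.00813088,
        1.10342346, -0.04040158]), 'joint_vel': array([ 0.00118871,  0.00072801,  0.00039038,  0.00032871,  0.00074683,
        0.00107692, -0.00231009]), 'joint_torque': array([-1.01449964e-04, -4.69216847e+01,  2.59160511e-01, -1.71036315e+01,
        9.91953886e-03,  9.65997751e-03,  1.13678513e-05]), 'tcp_pos': array([278.75094409, 586.36730641, 244.116315  ]), 'eef_rot': array([-3.13894840e+00,  3.60624546e-05,  2.69790629e+00]), 'ft_force': array([-0.1978116 ,  0.86616915, -0.0406037 ]), 'moment': array([-0.02759213, -0.0381774 ,  0.0095301 ]), 'finger_force': 0.0, 'opening': 0.9939656678028597}
side 505.7993157125602 505.7993157125602 324.2450983595684 245.12476674621072
[[0.822, -0.293, 0.489, -71.944], [-0.57, -0.393, 0.722, -863.216], [-0.02, -0.872, -0.49, 704.038], [0.0, 0.0, 0.0, 1.0]]
top 454.1543273669428 454.1543273669428 321.08418822058184 241.5544195354866
[[-0.004, -0.985, 0.175, 383.761], [-1.0, 0.005, 0.005, 45.06], [-0.006, -0.175, -0.985, 970.305], [0.0, 0.0, 0.0, 1.0]]
{'fx': 371.93837937984983, 'fy': 371.93837937984983, 'cx': 318.5920320099214, 'cy': 236.68662316566653, 'world_from_camera': array([[ 4.29179377e-01,  8.56996647e-01,  2.85239915e-01,
         2.04377308e+02],
       [ 9.03214313e-01, -4.06166718e-01, -1.38681294e-01,
         6.22010522e+02],
       [-2.99444428e-03,  3.17151926e-01, -9.48370017e-01,
         3.71932594e+02],
       [ 0.00000000e+00,  0.00000000e+00,  0.00000000e+00,
         1.00000000e+00]])}
```

View pics/top0.png

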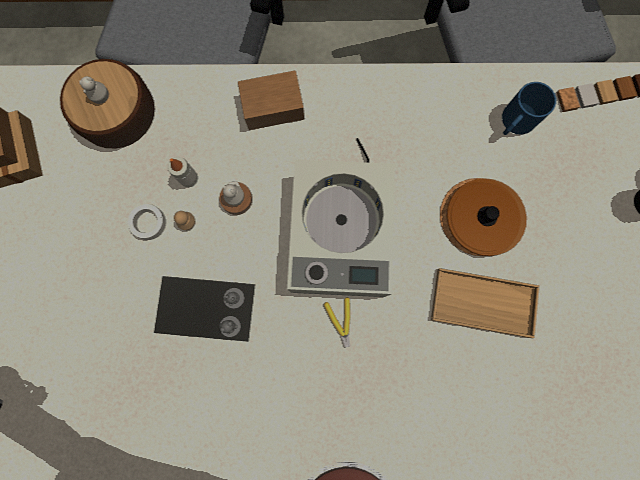

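View pics/side0.png

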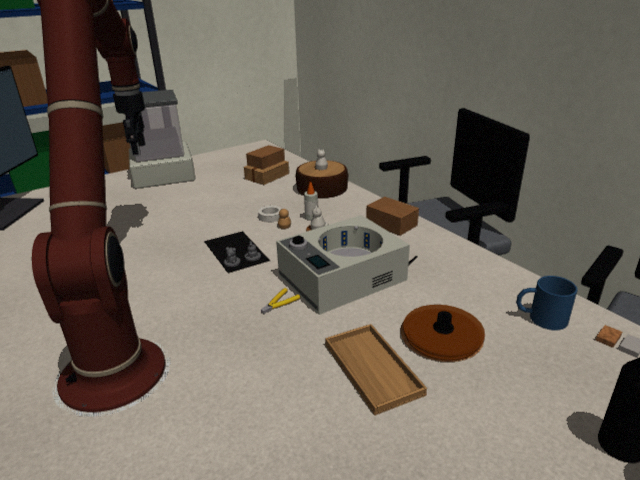

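The top view shows two prints at (234,297) and (230,326) on the mat, the chamber at (343,213), the button at (316,272), the lid knob at (489,214) and the tray at (485,303). The side view shows the same layout, with the cat, doll, glue and tape beyond the mat and the pliers in front of the unit.

```bash
cat > h.py <<'E'
import numpy as np, cv2
from workcell import robot, imaging
def ray(c,p):
    W=np.array(c["world_from_camera"]); d=np.array([(p[0]-c["cx"])/c["fx"],(p[1]-c["cy"])/c["fy"],1.])
    return W[:3,3], W[:3,:3]@d
def onz(c,p,z):
    o,d=ray(c,p); return o+d*(z-o[2])/d[2]
def tri(*cps):
    A=np.zeros((3,3));b=np.zeros(3); R=[ray(c,p) for c,p in cps]
    for o,d in R:
        d=d/np.linalg.norm(d);M=np.eye(3)-np.outer(d,d);A+=M;b+=M@o
    x=np.linalg.solve(A,b)
    return x,[round(float(np.linalg.norm(np.cross(x-o,d/np.linalg.norm(d)))),1) for o,d in R]
def proj(c,P):
    W=np.linalg.inv(np.array(c["world_from_camera"])); q=W[:3,:3]@np.asarray(P,float)+W[:3,3]
    return c["fx"]*q[0]/q[2]+c["cx"],c["fy"]*q[1]/q[2]+c["cy"]
def snap(n,f):
    c=imaging.camera_info(n); im=cv2.cvtColor(imaging.snapshot(n),cv2.COLOR_RGB2BGR); cv2.imwrite(f"pics/{f}.png",im); return c,im
def totool(P):
    from scipy.spatial.transform import Rotation as R
    s=robot.read_state(); M=R.from_euler("xyz",s["eef_rot"]).as_matrix()
    return M.T@(np.asarray(P)-s["tcp_pos"])/1000, s
E
python3 - <<'E'
from h import *
np.set_printoptions(precision=1,suppress=True)
c=imaging.camera_info("top");s=imaging.camera_info("side")
for n,p,z in [("p1",(234,297),25),("p2",(230,326),25),("chamber floor",(341,219),37),("rim",(343,213),102),("btn",(316,271),124),("knob",(488,213),58),("lidc",(484,216),24),("doll",(183,219),30),("cat",(235,199),40)]: print(n,onz(c,p,z))
for n,l,z in [("mat",[(163,277),(255,283),(248,341),(154,333)],2),("tray",[(437,269),(538,286),(532,337),(431,320)],20),("unittop",[(292,257),(390,261),(390,291),(290,287)],102)]:
    for p in l: print(n,onz(c,p,z))
print("tri knob",tri((c,(489,208)),(s,(445,313))),"btn",tri((c,(316,269)),(s,(299,240))))
E
```

```text
p1 [435.8 230.9  25. ]
p2 [376.8 237.4  25. ]
chamber floor [597.5   7.9  37. ]
rim [594.6   6.4 102. ]
btn [478.1  59.3 124. ]
knob [ 603.7 -293.9   58. ]
lidc [ 605.4 -297.6   24. ]
doll [600.8 343.4  30. ]
cat [641.4 232.   40. ]
mat [480.3 388.9   2. ]
mat [466.6 191.5   2. ]
mat [345.7 203.5   2. ]
mat [362.8 401.    2. ]
tray [ 492.8 -193.    20. ]
tray [ 456.2 -401.4   20. ]
tray [ 352.3 -380.1   20. ]
tray [ 387.3 -175.6   20. ]
unittop [507.9 106.  102. ]
unittop [499.2 -82.9 102. ]
unittop [441.7 -81.1 102. ]
unittop [450.1 109.3 102. ]
tri knob (array([ 614.4, -297.4,   54.7]), [0.8, 0.8]) btn (array([481.6,  60.1, 116. ]), [1.4, 1.4])
```

drive_tool --moves '[[[-0.265, -0.263, 0.04], [0, 0, 64.6], 1], [[-0.265, -0.263, 0.04], [0, 0, 64.6], 1], [[-0.265, -0.263, 0.04], [0, 0, 64.6], 1], [[-0.265, -0.263, 0.04], [0, 0, 64.6], 1], [[-0.265, -0.263, 0.04], [0, 0, 64.6], 1], [[-0.265, -0.263, 0.04], [0, 0, 64.6], 1], [[-0.265, -0.263, 0.04], [0, 0, 64.6], 1], [[-0.265, -0.263, 0.04], [0, 0, 64.6], 1], [[-0.265, -0.263, 0.04], [0, 0, 64.6], 1], [[-0.265, -0.263, 0.04], [0, 0, 64.6], 1]]'

```text
time_s: 0.93
tcp_pos: [407.7, 225.9, 204.9]
eef_rot: [3.141, 0.007, 1.552]
ft_force: [0.8, -1.4, 0.5]
opening: 0.999
finger_force: 0.0
```

drive_tool --moves '[[[0, 0, 0], [0, 0, 0], 1], [[0, 0, 0], [0, 0, 0], 1], [[0, 0, 0], [0, 0, 0], 1]]'

```text
time_s: 1.18
tcp_pos: [404.9, 237.4, 205.2]
eef_rot: [-3.141, -0.001, 1.574]
ft_force: [-0.6, -0.8, -0.2]
opening: 1.003
finger_force: 0.0
```

```bash
python3 - <<'E'
from h import *
import pickle
s=robot.read_state();print(s["time_s"],s["tcp_pos"],s["eef_rot"],s["joints"])
c,im=snap("wrist","w1"); pickle.dump(c,open("w1.pkl","wb"))
E
```

```text
1.1833 [404.8933254  237.40018532 205.19642365] [-3.14104390e+00 -8.28398620e-04  1.57383768e+00] [-0.79814663  0.40311243  0.30767387  1.98686765 -0.17182966  0.7761688
 -0.387512  ]
```

View pics/w1.png

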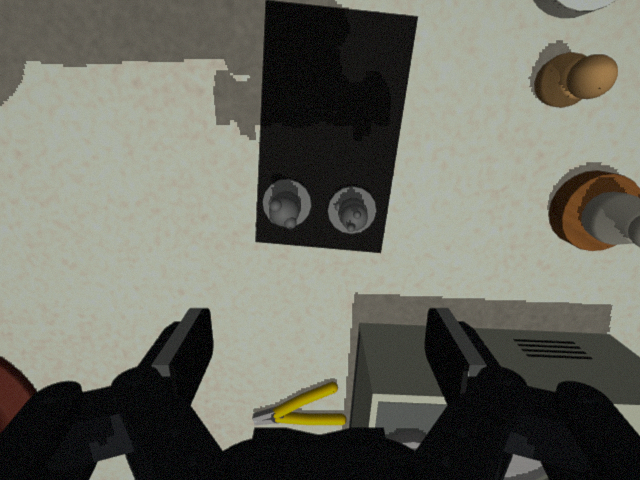

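The wrist picture shows two round-bodied prints on the mat with foot discs at about (287,203) and (352,210), and no house. I'll take a second view for height.

drive_tool --moves '[[[-0.06, 0.04, 0], [0, 0, 0], 1], [[-0.06, 0.04, 0], [0, 0, 0], 1], [[-0.06, 0.04, 0], [0, 0, 0], 1], [[-0.06, 0.04, 0], [0, 0, 0], 1], [[-0.06, 0.04, 0], [0, 0, 0], 1]]'

```text
time_s: 1.65
tcp_pos: [444.9, 177.2, 205.1]
eef_rot: [-3.141, -0.001, 1.573]
ft_force: [0.3, 1.2, 0.2]
opening: 1.002
finger_force: 0.0
```

```bash
cat >> h.py <<'E'
def discs(im,c,c0,z=8,rad=60):
    """foot ellipses: grey on black mat near rough world points c0"""
    out=[]
    for P in c0:
        u,v=[int(round(t)) for t in proj(c,[P[0],P[1],z])]
        m=np.zeros(im.shape[:2],np.uint8); cv2.circle(m,(u,v),rad,255,-1)
        g=cv2.GaussianBlur(cv2.cvtColor(im,cv2.COLOR_BGR2GRAY),(3,3),0); g[m==0]=0
        hs=cv2.cvtColor(im,cv2.COLOR_BGR2HSV)
        b=((g>52)&(m>0)&(hs[...,1]<60)).astype(np.uint8)
        b=cv2.morphologyEx(b,cv2.MORPH_CLOSE,np.ones((7,7)))
        n,l,st,ce=cv2.connectedComponentsWithStats(b)
        ks=[k for k in range(1,n) if 400<st[k,4]<6000]
        k=min(ks,key=lambda k:np.hypot(*(ce[k]-[u,v])))
        cn=max(cv2.findContours((l==k).astype(np.uint8),cv2.RETR_EXTERNAL,cv2.CHAIN_APPROX_NONE)[0],key=len)
        e=cv2.fitEllipse(cv2.convexHull(cn)); out.append(e)
    return out
E
python3 - <<'E'
from h import *
import pickle
c1=pickle.load(open("w1.pkl","rb")); i1=cv2.imread("pics/w1.png")
c2,i2=snap("wrist","w2"); pickle.dump(c2,open("w2.pkl","wb"))
c0=[(377,237),(436,231)]
d1=discs(i1,c1,c0,rad=34);d2=discs(i2,c2,c0,rad=34)
for a,b in zip(d1,d2):
    print(np.round(a[0],1),np.round(a[1],1),np.round(b[0],1),np.round(b[1],1),tri((c1,a[0]),(c2,b[0])),onz(c1,a[0],8),onz(c2,b[0],8), "dia",min(a[1])/c1["fx"]*(c1["world_from_camera"][2][3]-8)/.95)
v=np.hstack([i1[150:300,200:440],i2[150:300,200:440]]);
cv2.imwrite("pics/v.png",cv2.resize(i2,None,fx=1,fy=1))
E
```

```text
[283.2 204.1] [47.5 56.9] [234.9 135. ] [52.  57.7] (array([371.97898013, 240.42518284,   4.24878105]), [0.2, 0.2]) [372.15989117 241.19536561   8.        ] [372.98279038 240.75324449   8.        ] dia 43.710175118658206
[351.6 209.8] [46.8 48.6] [306.9 141.7] [51.  51.4] (array([433.72615504, 235.25036901,   4.73874738]), [0.2, 0.2]) [433.55858046 236.17440845   8.        ] [433.69203698 235.3944648    8.        ] dia 43.00552674351962
```

View pics/v.png

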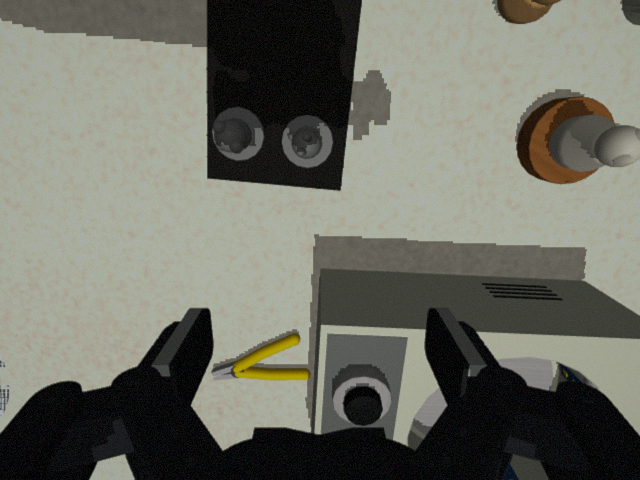

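drive_tool --moves '[[[0.058, -0.011, 0.08], [0, 0, 0], 0.6], [[0.058, -0.011, 0.08], [0, 0, 0], 0.6], [[0.058, -0.011, 0.08], [0, 0, 0], 0.6], [[0.058, -0.011, 0.1], [0, 0, 0], 0.6], [[0.058, -0.011, 0.12], [0, 0, 0], 0.6], [[0.058, -0.011, 0.145], [0, 0, 0], 0.6], [[0.058, -0.011, 0.165], [0, 0, 0], 0.6], [[0.058, -0.011, 0.178], [0, 0, 0], 0.6], [[0.058, -0.011, 0.178], [0, 0, 0], 0.6], [[0.058, -0.011, 0.178], [0, 0, 0], 0.6]]'

```text
time_s: 2.53
tcp_pos: [433.4, 235.0, 26.9]
eef_rot: [-3.14, -0.0, 1.573]
ft_force: [0.3, 0.1, 0.5]
opening: 0.601
finger_force: 0.0
```

drive_tool --force 25 --moves '[[[0, 0, 0], [0, 0, 0], 0.1], [[0, 0, 0], [0, 0, 0], 0.1], [[0, 0, 0], [0, 0, 0], 0.1], [[0, 0, 0], [0, 0, 0], 0.1], [[0, 0, 0], [0, 0, 0], 0.1], [[0, 0, 0], [0, 0, 0], 0.1], [[0, 0, 0], [0, 0, 0], 0.1]]'

```text
time_s: 3.12
tcp_pos: [435.0, 234.5, 28.4]
eef_rot: [3.14, -0.002, 1.571]
ft_force: [-0.7, 1.4, 6.0]
opening: 0.295
finger_force: 25.0
```

drive_tool --moves '[[[0, 0, -0.04], [0, 0, 0], 0.1], [[0, 0, -0.08], [0, 0, 0], 0.1], [[0, 0, -0.12], [0, 0, 0], 0.1], [[0, 0, -0.16], [0, 0, 0], 0.1], [[0, 0, -0.2], [0, 0, 0], 0.1], [[0, 0, -0.215], [0, 0, 0], 0.1]]'

```text
time_s: 3.62
tcp_pos: [436.7, 234.2, 247.9]
eef_rot: [3.133, -0.005, 1.57]
ft_force: [0.8, -0.2, -0.7]
opening: 0.295
finger_force: 24.8
```

drive_tool --moves '[[[-0.03, 0.021, 0], [0, 0, 0], 0.1], [[-0.06, 0.042, 0], [0, 0, 0], 0.1], [[-0.09, 0.062, 0], [0, 0, 0], 0.1], [[-0.12, 0.082, 0], [0, 0, 0], 0.1], [[-0.15, 0.103, 0], [0, 0, 0], 0.1], [[-0.18, 0.124, 0], [0, 0, 0], 0.1], [[-0.21, 0.144, 0], [0, 0, 0], 0.1], [[-0.235, 0.162, 0], [0, 0, 0], 0.1], [[-0.235, 0.162, 0], [0, 0, 0], 0.1], [[-0.235, 0.162, 0], [0, 0, 0], 0.1]]'

```text
time_s: 4.45
tcp_pos: [596.4, -4.2, 241.9]
eef_rot: [-3.141, 0.001, 1.565]
ft_force: [-0.1, 0.5, -0.6]
opening: 0.296
finger_force: 24.9
```

```bash
python3 - <<'E'
from h import *
import pickle
s=robot.read_state();print(s["time_s"],s["tcp_pos"],s["eef_rot"],s["opening"])
c,im=snap("wrist","w3"); pickle.dump(c,open("w3.pkl","wb"))
E
```

```text
4.45 [596.38550973  -4.21320517 241.9496797 ] [-3.14093061e+00  1.33298771e-03  1.56537416e+00] 0.29571839124337895
```

View pics/w3.png

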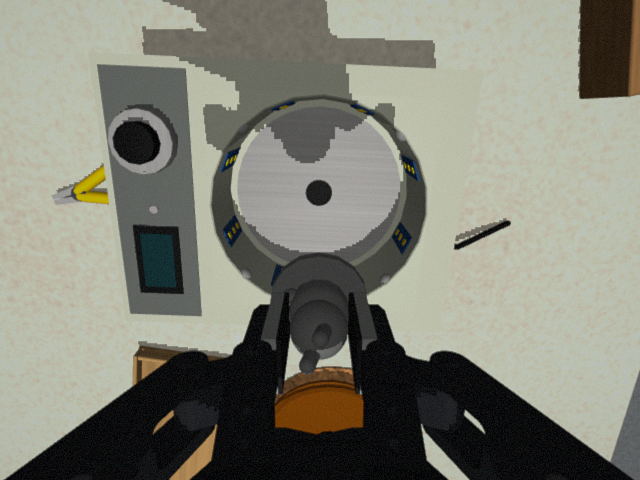

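The picture shows the rabbit in the jaws, the hub at (319,193), the rim running from (211,195) through (318,96) to (426,195), and the button at (136,142).

```bash
python3 - <<'E'
from h import *
import pickle
np.set_printoptions(precision=1,suppress=True)
c=pickle.load(open("w3.pkl","rb"));im=cv2.imread("pics/w3.png")
c2=pickle.load(open("w2.pkl","rb")); t=imaging.camera_info("top");it=cv2.imread("pics/top0.png")
def dark(im,p,r,th):
    g=cv2.cvtColor(im,cv2.COLOR_BGR2GRAY);m=np.zeros_like(g);cv2.circle(m,p,r,255,-1)
    ys,xs=np.where((g<th)&(m>0));return (xs.min()+xs.max())/2,(ys.min()+ys.max())/2,len(xs)
h=dark(im,(319,193),20,70);ht=dark(it,(341,219),9,90);print(h,ht)
print("hub",tri((c,h[:2]),(t,ht[:2])),onz(c,h[:2],37),onz(t,ht[:2],37))
b=(133.5,142);i2=cv2.imread("pics/w2.png");print(cv2.cvtColor(im,cv2.COLOR_BGR2GRAY)[142,105:180:3])
b=dark(im,(136,142),30,45);b2=dark(i2,(361,404),30,45);print(b,b2)
print("btn",tri((c,b[:2]),(c2,b2[:2])),onz(c,b[:2],124))
P=np.array([onz(c,p,102)[:2] for p in [(211,195),(426,195),(318,96),(240,125),(400,128)]])
A=np.c_[2*P,np.ones(5)];x=np.linalg.lstsq(A,(P**2).sum(1),rcond=None)[0];print("rim",x[:2],np.sqrt(x[2]+x[:2]@x[:2]))
# lid by colour in the top view
hs=cv2.cvtColor(it,cv2.COLOR_BGR2HSV);m=cv2.inRange(hs,(5,150,60),(20,255,255));m[:,:420]=0;m[:,540:]=0;m[:170]=0;m[262:]=0
cn=max(cv2.findContours(m,0,2)[0],key=cv2.contourArea);e=cv2.fitEllipse(cv2.convexHull(cn));print("lid",e,onz(t,e[0],24),e[1][1]/t["fx"]*950)
E
```

```text
(np.float64(318.5), np.float64(193.0), 495) (np.float64(341.0), np.float64(219.0), 95)
hub (array([595.6,   8.6,  43.4]), [0.6, 0.6]) [595.3   7.7  37. ] [597.5   7.9  37. ]
[187 124 152  18  19  19  18  22  18  12  14  19  22  23  29  23  15   4
  29 152 152 152 145  53  51]
(np.float64(136.0), np.float64(142.0), 1550) (np.float64(362.0), np.float64(410.0), 1368)
btn (array([475.8,  58.9, 120.5]), [1.2, 1.2]) [478.5  59.8 124. ]
rim [595.4   9.4] 79.57680170447621
lid ((485.55035400390625, 216.9741668701172), (76.3144302368164, 80.86992645263672), 123.36820220947266) [ 603.3 -300.8   24. ] 169.16370823861263
```

drive_tool --moves '[[[-0.018, -0.001, 0.03], [0, 0, 0], 0.1], [[-0.018, -0.001, 0.06], [0, 0, 0], 0.1], [[-0.018, -0.001, 0.09], [0, 0, 0], 0.1], [[-0.018, -0.001, 0.12], [0, 0, 0], 0.1], [[-0.018, -0.001, 0.14], [0, 0, 0], 0.1], [[-0.018, -0.001, 0.155], [0, 0, 0], 0.1], [[-0.018, -0.001, 0.168], [0, 0, 0], 0.1], [[-0.018, -0.001, 0.175], [0, 0, 0], 0.1], [[-0.018, -0.001, 0.178], [0, 0, 0], 0.1], [[-0.018, -0.001, 0.178], [0, 0, 0], 0.1]]'

```text
time_s: 5.33
tcp_pos: [594.9, -17.8, 64.4]
eef_rot: [-3.141, -0.001, 1.572]
ft_force: [0.4, -0.5, -0.9]
opening: 0.297
finger_force: 24.8
```

drive_tool --moves '[[[0, 0, 0], [0, 0, 0], 0.6], [[0, 0, 0], [0, 0, 0], 0.6], [[0, 0, 0], [0, 0, 0], 0.6], [[0, 0, 0], [0, 0, 0], 0.6], [[0, 0, -0.03], [0, 0, 0], 0.6], [[0, 0, -0.07], [0, 0, 0], 0.6], [[0, 0, -0.11], [0, 0, 0], 0.6], [[0, 0, -0.15], [0, 0, 0], 0.6], [[0, 0, -0.15], [0, 0, 0], 0.6]]'

```text
time_s: 6.08
tcp_pos: [600.4, -20.7, 223.4]
eef_rot: [3.124, 0.001, 1.57]
ft_force: [1.4, 0.2, 0.8]
opening: 0.6
finger_force: 0.0
```

drive_tool --moves '[[[0.23, -0.2, 0], [0, 0, 0], 0.7], [[0.23, -0.2, 0], [0, 0, 0], 0.7], [[0.23, -0.2, 0], [0, 0, 0], 0.7], [[0.23, -0.2, 0], [0, 0, 0], 0.7], [[0.23, -0.2, 0], [0, 0, 0], 0.7], [[0.23, -0.2, 0], [0, 0, 0], 0.7], [[0.23, -0.2, 0], [0, 0, 0], 0.7], [[0.23, -0.2, 0], [0, 0, 0], 0.7], [[0.23, -0.2, 0], [0, 0, 0], 0.7], [[0.23, -0.2, 0], [0, 0, 0], 0.7]]'

```text
time_s: 6.92
tcp_pos: [395.3, 211.2, 214.5]
eef_rot: [3.141, -0.0, 1.573]
ft_force: [0.4, 0.2, 0.0]
opening: 0.701
finger_force: 0.0
```

```bash
python3 - <<'E'
from h import *
s=robot.read_state();print(s["time_s"],s["tcp_pos"],s["eef_rot"])
c,im=snap("wrist","w4"); e=discs(im,c,[(374.5,240.5)],rad=40)[0];print(e,onz(c,e[0],8))
t,it=snap("top","t4"); print(cv2.absdiff(it,cv2.imread("pics/top0.png")).max(2)[275:345,150:262].__gt__(40).sum())
cv2.imwrite("pics/v4.png",np.hstack([cv2.resize(im,(480,360)),cv2.resize(it[170:270,260:420],(320,200))[:200].repeat(1,0) if 0 else cv2.copyMakeBorder(cv2.resize(it[170:270,260:420],(320,200)),0,160,0,0,0)]))
E
```

```text
6.9167 [395.28838462 211.1800821  214.51491962] [ 3.14076048e+00 -2.08270735e-04  1.57257824e+00]
((287.0434265136719, 172.9943084716797), (60.857662200927734, 66.06743621826172), 76.80247497558594) [366.2610123  241.27622901   8.        ]
2466
```

View pics/v4.png

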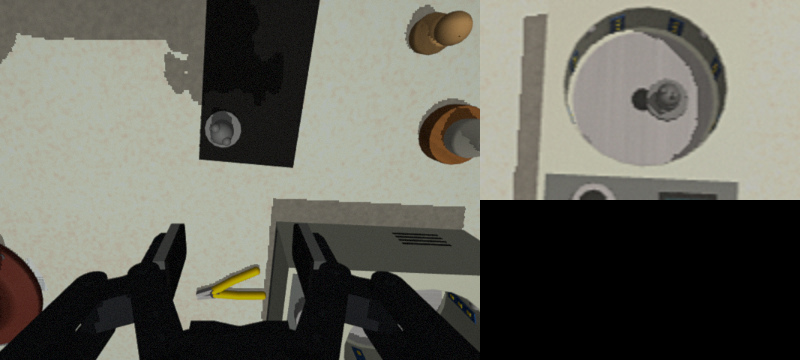

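The print still stands where it was, with its foot at about (297,172) in the full-size frame, giving (375,241). The rabbit stands upright in the chamber.

drive_tool --moves '[[[0.03, -0.02, 0.06], [0, 0, 0], 0.7], [[0.03, -0.02, 0.09], [0, 0, 0], 0.7], [[0.03, -0.02, 0.12], [0, 0, 0], 0.7], [[0.03, -0.02, 0.14], [0, 0, 0], 0.7], [[0.03, -0.02, 0.16], [0, 0, 0], 0.7], [[0.03, -0.02, 0.175], [0, 0, 0], 0.7], [[0.03, -0.02, 0.183], [0, 0, 0], 0.7], [[0.03, -0.02, 0.183], [0, 0, 0], 0.7], [[0.03, -0.02, 0.183], [0, 0, 0], 0.7], [[0.03, -0.02, 0.183], [0, 0, 0], 0.7]]'

```text
time_s: 7.85
tcp_pos: [376.6, 240.5, 32.1]
eef_rot: [3.14, -0.001, 1.569]
ft_force: [-0.0, 0.7, -0.2]
opening: 0.7
finger_force: 0.0
```

drive_tool --force 25 --moves '[[[0, 0, 0], [0, 0, 0], 0.1], [[0, 0, 0], [0, 0, 0], 0.1], [[0, 0, 0], [0, 0, 0], 0.1], [[0, 0, 0], [0, 0, 0], 0.1], [[0, 0, 0], [0, 0, 0], 0.1], [[0, 0, 0], [0, 0, 0], 0.1], [[0, 0, 0], [0, 0, 0], 0.1], [[0, 0, 0], [0, 0, 0], 0.1]]'

```text
time_s: 8.52
tcp_pos: [375.9, 241.1, 32.1]
eef_rot: [3.14, -0.001, 1.571]
ft_force: [-1.0, -0.5, 5.9]
opening: 0.296
finger_force: 24.4
```

drive_tool --moves '[[[0, 0, -0.04], [0, 0, 0], 0.1], [[0, 0, -0.08], [0, 0, 0], 0.1], [[0, 0, -0.12], [0, 0, 0], 0.1], [[0, 0, -0.16], [0, 0, 0], 0.1], [[0, 0, -0.18], [0, 0, 0], 0.1], [[0, 0, -0.18], [0, 0, 0], 0.1]]'

```text
time_s: 9.02
tcp_pos: [377.8, 242.1, 215.8]
eef_rot: [3.133, -0.007, 1.571]
ft_force: [-0.1, -0.7, 0.0]
opening: 0.299
finger_force: 24.8
```

drive_tool --moves '[[[-0.03, 0.033, 0], [0, 0, 0], 0.1], [[-0.06, 0.066, 0], [0, 0, 0], 0.1], [[-0.09, 0.098, 0], [0, 0, 0], 0.1], [[-0.12, 0.131, 0], [0, 0, 0], 0.1], [[-0.15, 0.164, 0], [0, 0, 0], 0.1], [[-0.18, 0.197, 0], [0, 0, 0], 0.1], [[-0.201, 0.22, 0], [0, 0, 0], 0.1], [[-0.201, 0.22, 0], [0, 0, 0], 0.1], [[-0.201, 0.22, 0], [0, 0, 0], 0.1], [[-0.201, 0.22, 0], [0, 0, 0], 0.1]]'

```text
time_s: 9.85
tcp_pos: [594.1, 40.1, 209.7]
eef_rot: [-3.138, -0.001, 1.57]
ft_force: [0.1, -0.0, 0.3]
opening: 0.295
finger_force: 24.9
```

drive_tool --moves '[[[0, 0.001, 0.03], [0, 0, 0], 0.1], [[0, 0.001, 0.06], [0, 0, 0], 0.1], [[0, 0.001, 0.09], [0, 0, 0], 0.1], [[0, 0.001, 0.115], [0, 0, 0], 0.1], [[0, 0.001, 0.13], [0, 0, 0], 0.1], [[0, 0.001, 0.138], [0, 0, 0], 0.1], [[0, 0.001, 0.142], [0, 0, 0], 0.1], [[0, 0.001, 0.142], [0, 0, 0], 0.1], [[0, 0.001, 0.142], [0, 0, 0], 0.1]]'

```text
time_s: 10.6
tcp_pos: [596.7, 40.4, 70.2]
eef_rot: [3.14, -0.0, 1.571]
ft_force: [0.3, -0.0, -0.4]
opening: 0.294
finger_force: 24.9
```

drive_tool --moves '[[[0, 0, 0], [0, 0, 0], 0.6], [[0, 0, 0], [0, 0, 0], 0.6], [[0, 0, 0], [0, 0, 0], 0.6], [[0, 0, 0], [0, 0, 0], 0.6], [[0, 0, -0.03], [0, 0, 0], 0.6], [[0, 0, -0.07], [0, 0, 0], 0.6], [[0, 0, -0.11], [0, 0, 0], 0.6], [[0, 0, -0.15], [0, 0, 0], 0.6], [[0, 0, -0.17], [0, 0, 0], 0.6], [[0, 0, -0.17], [0, 0, 0], 0.6]]'

```text
time_s: 11.43
tcp_pos: [599.7, 39.0, 245.8]
eef_rot: [3.129, -0.001, 1.57]
ft_force: [0.3, -0.1, 0.5]
opening: 0.597
finger_force: 0.0
```

drive_tool --moves '[[[-0.3, 0.005, 0], [0, 0, 0], 0.8], [[-0.3, 0.005, 0], [0, 0, 0], 0.8], [[-0.3, 0.005, 0], [0, 0, 0], 0.8], [[-0.3, 0.005, 0], [0, 0, 0], 0.8], [[-0.3, 0.005, 0], [0, 0, 0], 0.8], [[-0.3, 0.005, 0], [0, 0, 0], 0.8], [[-0.3, 0.005, 0], [0, 0, 0], 0.8], [[-0.3, 0.005, 0], [0, 0, 0], 0.8], [[-0.3, 0.005, 0], [0, 0, 0], 0.8], [[-0.3, 0.005, 0], [0, 0, 0], 0.8]]'

```text
time_s: 12.27
tcp_pos: [600.6, -260.5, 238.2]
eef_rot: [-3.14, -0.002, 1.569]
ft_force: [-0.5, 0.5, -0.3]
opening: 0.8
finger_force: 0.0
```

```bash
python3 - <<'E'
from h import *
import pickle
s=robot.read_state();print(s["time_s"],s["tcp_pos"],s["eef_rot"])
c,im=snap("wrist","w5"); pickle.dump(c,open("w5.pkl","wb"))
t,it=snap("top","t5"); cv2.imwrite("pics/v5.png",np.hstack([cv2.resize(im,(480,360)),cv2.copyMakeBorder(cv2.resize(it[170:270,260:420],(320,200)),0,160,0,0,0)]))
E
```

```text
12.2667 [ 600.62880556 -260.52285568  238.20129204] [-3.13997074e+00 -1.50608920e-03  1.56856734e+00]
```

View pics/v5.png

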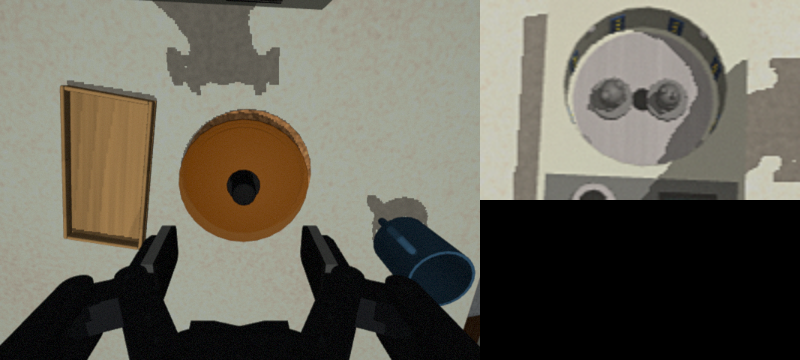

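Both prints stand upright in the chamber. The lid's flange is centred near (327,244) and the knob near (324,260) in the full frame, with the tray on the left at (145,225).

drive_tool --moves '[[[-0.04, 0.003, 0.03], [0, 0, 0], 0.8], [[-0.04, 0.003, 0.03], [0, 0, 0], 0.8], [[-0.04, 0.003, 0.03], [0, 0, 0], 0.8], [[-0.04, 0.003, 0.03], [0, 0, 0], 0.8]]'

```text
time_s: 12.7
tcp_pos: [604.8, -298.2, 209.0]
eef_rot: [-3.141, -0.002, 1.572]
ft_force: [1.4, -0.5, 0.6]
opening: 0.802
finger_force: 0.0
```

```bash
cat >> h.py <<'E'
def lidm(im):
    hs=cv2.cvtColor(im,cv2.COLOR_BGR2HSV);m=cv2.inRange(hs,(6,190,90),(16,255,255));m=cv2.morphologyEx(m,cv2.MORPH_OPEN,np.ones((5,5)))
    cn=max(cv2.findContours(m,0,2)[0],key=cv2.contourArea);hull=cv2.convexHull(cn)
    f=np.zeros_like(m);cv2.drawContours(f,[hull],-1,255,-1)
    g=im.max(2);k=cv2.morphologyEx(((g<50)&(f>0)).astype(np.uint8),cv2.MORPH_OPEN,np.ones((5,5)))
    n,l,st,ce=cv2.connectedComponentsWithStats(k);j=1+np.argmax(st[1:,4]) if n>1 else 0
    return cv2.fitEllipse(hull),ce[j],st[j]
E
python3 - <<'E'
from h import *
import pickle
np.set_printoptions(precision=1,suppress=True)
s=robot.read_state();print(s["tcp_pos"])
c1=pickle.load(open("w5.pkl","rb"));i1=cv2.imread("pics/w5.png")
c2,i2=snap("wrist","w6");pickle.dump(c2,open("w6.pkl","wb"))
a=lidm(i1);b=lidm(i2);print(a,b)
print("flange",tri((c1,a[0][0]),(c2,b[0][0])),onz(c1,a[0][0],24),onz(c2,b[0][0],24))
print("knob",tri((c1,a[1]),(c2,b[1])),onz(c1,a[1],41),onz(c2,b[1],41))
print("hsv pad",cv2.cvtColor(i1,cv2.COLOR_BGR2HSV)[[150,152,155],[300,310,330]], "lid",cv2.cvtColor(i1,cv2.COLOR_BGR2HSV)[[200,300],[300,300]])
for P in [(240+0,0)]:pass
# tray outer corners in w5 (rim z=20)
for p in [(82,113),(208,132),(190,330),(84,316)]: print("tray",onz(c1,p,20))
E
```

```text
[ 604.8 -298.2  209. ]
(((325.55535888671875, 235.0277557373047), (150.4058837890625, 167.64102172851562), 96.26652526855469), array([324.2, 248.9]), array([ 303,  227,   43,   47, 1555], dtype=int32)) (((321.1390380859375, 203.57611083984375), (173.2374725341797, 189.7926025390625), 97.14197540283203), array([319.6, 218.6]), array([ 296,  194,   48,   51, 1908], dtype=int32))
flange (array([ 606. , -289.4,   29.3]), [0.0, 0.0]) [ 606.  -291.2   24. ] [ 606.  -290.7   24. ]
knob (array([ 604.6, -300.1,   38.2]), [0.1, 0.1]) [ 604.5 -299.1   41. ] [ 604.7 -299.4   41. ]
hsv pad [[ 21  37 110]
 [ 15 148  88]
 [ 14 153  90]] lid [[ 15 194 121]
 [ 15 215 114]]
tray [ 390.5 -178.7   20. ]
tray [ 500.3 -195.1   20. ]
tray [ 461.4 -399.2   20. ]
tray [ 351.3 -382.    20. ]
```

drive_tool --moves '[[[-0.001, 0, 0.04], [0, 0, 0], 0.8], [[-0.001, 0, 0.08], [0, 0, 0], 0.8], [[-0.001, 0, 0.11], [0, 0, 0], 0.8], [[-0.001, 0, 0.135], [0, 0, 0], 0.8], [[-0.001, 0, 0.15], [0, 0, 0], 0.8], [[-0.001, 0, 0.16], [0, 0, 0], 0.8], [[-0.001, 0, 0.163], [0, 0, 0], 0.8], [[-0.001, 0, 0.163], [0, 0, 0], 0.8], [[-0.001, 0, 0.163], [0, 0, 0], 0.8]]'

```text
time_s: 13.5
tcp_pos: [605.6, -301.3, 48.0]
eef_rot: [3.139, 0.001, 1.571]
ft_force: [-0.1, 0.7, 0.6]
opening: 0.794
finger_force: 0.0
```

drive_tool --force 70 --moves '[[[0, 0, 0], [0, 0, 0], 0.1], [[0, 0, 0], [0, 0, 0], 0.1], [[0, 0, 0], [0, 0, 0], 0.1], [[0, 0, 0], [0, 0, 0], 0.1], [[0, 0, 0], [0, 0, 0], 0.1], [[0, 0, 0], [0, 0, 0], 0.1], [[0, 0, 0], [0, 0, 0], 0.1], [[0, 0, 0], [0, 0, 0], 0.1], [[0, 0, 0], [0, 0, 0], 0.1]]'

```text
time_s: 14.25
tcp_pos: [605.1, -301.8, 47.8]
eef_rot: [3.139, 0.001, 1.57]
ft_force: [-1.5, 0.1, 5.4]
opening: 0.325
finger_force: 69.3
```

```bash
python3 - <<'E'
from h import *
s=robot.read_state();print(s["tcp_pos"],s["eef_rot"])
E
```

```text
[ 605.0979026  -301.78979878   47.78750331] [3.13931032e+00 9.09680947e-04 1.57035312e+00]
```

drive_tool --moves '[[[0, 0, -0.02], [0, 0, 0], 0.1], [[0, 0, -0.05], [0, 0, 0], 0.1], [[0, 0, -0.08], [0, 0, 0], 0.1], [[0, 0, -0.11], [0, 0, 0], 0.1], [[0, 0, -0.14], [0, 0, 0], 0.1], [[0, 0, -0.15], [0, 0, 0], 0.1], [[0, 0, -0.15], [0, 0, 0], 0.1], [[0, 0, -0.15], [0, 0, 0], 0.1]]'

```text
time_s: 14.92
tcp_pos: [603.5, -300.8, 194.8]
eef_rot: [-3.14, -0.001, 1.57]
ft_force: [-0.5, -0.4, -2.3]
opening: 0.325
finger_force: 69.4
```

drive_tool --moves '[[[0.035, -0.001, 0], [0, 0, 0], 0.1], [[0.07, -0.002, 0], [0, 0, 0], 0.1], [[0.105, -0.003, 0], [0, 0, 0], 0.1], [[0.14, -0.004, 0], [0, 0, 0], 0.1], [[0.175, -0.005, 0], [0, 0, 0], 0.1], [[0.21, -0.006, 0], [0, 0, 0], 0.1], [[0.245, -0.007, 0], [0, 0, 0], 0.1], [[0.275, -0.008, 0], [0, 0, 0], 0.1], [[0.3, -0.009, 0], [0, 0, 0], 0.1], [[0.308, -0.009, 0], [0, 0, 0], 0.1]]'

```text
time_s: 15.75
tcp_pos: [593.1, 14.1, 192.6]
eef_rot: [-3.134, -0.005, 1.579]
ft_force: [0.3, 1.4, -1.9]
opening: 0.323
finger_force: 69.5
```

drive_tool --moves '[[[0, 0, 0], [0, 0, 0], 0.1], [[0, 0, 0], [0, 0, 0], 0.1], [[0, 0, 0], [0, 0, 0], 0.1], [[0, 0, 0], [0, 0, 0], 0.1]]'

```text
time_s: 16.08
tcp_pos: [595.1, 3.6, 195.9]
eef_rot: [-3.141, 0.002, 1.566]
ft_force: [-0.3, -0.6, -1.6]
opening: 0.33
finger_force: 69.5
```

```bash
python3 - <<'E'
from h import *
import pickle
np.set_printoptions(precision=1,suppress=True)
s=robot.read_state();print(s["time_s"],s["tcp_pos"],s["eef_rot"],s["ft_force"])
c,im=snap("wrist","w7");pickle.dump(c,open("w7.pkl","wb"))
t,it=snap("top","t7")
# pad: now bare
hs=cv2.cvtColor(it,cv2.COLOR_BGR2HSV);print(hs[216,480],hs[180,420])
m=cv2.inRange(hs,(5,60,40),(25,255,255));m[:,:425]=0;m[:,545:]=0;m[:172]=0;m[264:]=0
cn=max(cv2.findContours(m,0,2)[0],key=cv2.contourArea);e=cv2.fitEllipse(cv2.convexHull(cn));print("pad",e,onz(t,e[0],3),"dia",e[1][1]/t["fx"]*980)
cv2.imwrite("pics/v7.png",np.hstack([im,it[150:150+0,:1]]) if 0 else im)
E
```

```text
16.0833 [595.1   3.6 195.9] [-3.1  0.   1.6] [-0.3 -0.6 -1.6]
[ 13 140 204] [ 28  29 218]
pad ((479.7036437988281, 216.72012329101562), (76.82146453857422, 82.09786987304688), 120.92527770996094) [ 608.8 -295.8    3. ] dia 177.1554461278534
```

View pics/v7.png

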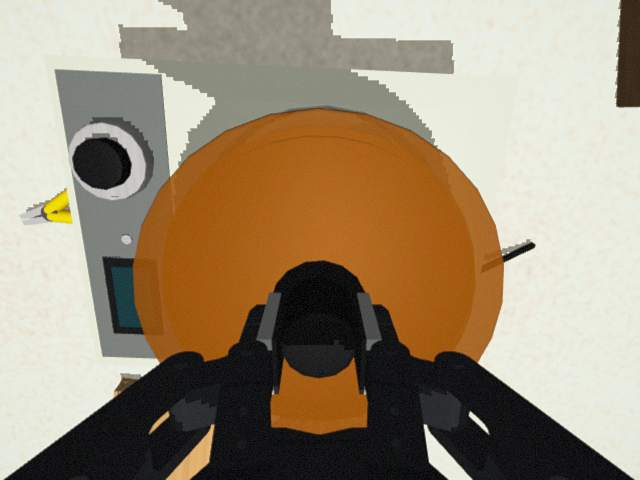

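The amber lid hangs level in the jaws over the chamber. The flange arc runs from (133,270) through (318,106) to (504,265).

```bash
python3 - <<'E'
from h import *
import pickle
np.set_printoptions(precision=1,suppress=True)
c=pickle.load(open("w7.pkl","rb"));im=cv2.imread("pics/w7.png")
hs=cv2.cvtColor(im,cv2.COLOR_BGR2HSV);m=cv2.inRange(hs,(5,170,60),(20,255,255))
cn=max(cv2.findContours(m,0,cv2.CHAIN_APPROX_NONE)[0],key=cv2.contourArea)[:,0]
p=cn[(cn[:,1]<285)&((cn[:,1]<200)|(cn[:,0]<160)|(cn[:,0]>480))]
def fit(z):
    P=np.array([onz(c,q,z)[:2] for q in p.astype(float)])
    for _ in range(5):
        A=np.c_[2*P,np.ones(len(P))];x=np.linalg.lstsq(A,(P**2).sum(1),rcond=None)[0];r=np.sqrt(x[2]+x[:2]@x[:2])
        d=np.abs(np.hypot(*(P-x[:2]).T)-r);P=P[d<=max(np.quantile(d,.97),.5)]
    return x[:2],r,d.max(),len(P)
for z in (168,172): print(z,fit(z))
E
```

```text
168 (array([593.8,   1.1]), np.float64(85.0765873328055), np.float64(0.48207499569468837), 497)
172 (array([593.8,   3.3]), np.float64(82.89187282377551), np.float64(0.49548316731795694), 498)
```

drive_tool --moves '[[[0, 0, 0.03], [0, 0, 0], 0.1], [[0, 0, 0.03], [0, 0, 0], 0.1], [[0, 0, 0.03], [0, 0, 0], 0.1], [[0, 0, 0.03], [0, 0, 0], 0.1], [[0, 0, 0.03], [0, 0, 0], 0.1], [[0, 0, 0.03], [0, 0, 0], 0.1], [[0, 0, 0.03], [0, 0, 0], 0.1], [[0, 0, 0.03], [0, 0, 0], 0.1], [[0, 0, 0.03], [0, 0, 0], 0.1], [[0, 0, 0.03], [0, 0, 0], 0.1]]'

```text
time_s: 17.02
tcp_pos: [595.4, 6.7, 166.5]
eef_rot: [3.141, 0.0, 1.57]
ft_force: [-0.0, 0.2, -1.6]
opening: 0.325
finger_force: 69.6
```

```bash
cat >> h.py <<'E'
def lidfit(c,im,z):
    hs=cv2.cvtColor(im,cv2.COLOR_BGR2HSV);m=cv2.inRange(hs,(5,170,60),(20,255,255))
    cn=max(cv2.findContours(m,0,cv2.CHAIN_APPROX_NONE)[0],key=cv2.contourArea)[:,0]
    p=cn[(cn[:,1]<285)&((cn[:,1]<200)|(cn[:,0]<160)|(cn[:,0]>480))]
    P=np.array([onz(c,q,z)[:2] for q in p.astype(float)])
    for _ in range(5):
        A=np.c_[2*P,np.ones(len(P))];x=np.linalg.lstsq(A,(P**2).sum(1),rcond=None)[0];r=np.sqrt(x[2]+x[:2]@x[:2])
        d=np.abs(np.hypot(*(P-x[:2]).T)-r);P=P[d<=max(np.quantile(d,.97),.5)]
    return x[:2],r,d.max(),len(P)
E
python3 - <<'E'
from h import *
np.set_printoptions(precision=1,suppress=True)
for k in "ab":
    s=robot.read_state();c,im=snap("wrist","w8"+k);T=s["tcp_pos"];print(T,s["eef_rot"],s["joint_vel"].max())
    for dz in (-28,-26,-24):
        f=lidfit(c,im,T[2]+dz);print(dz,f,f[0]-T[:2])
E
```

```text
[595.4   6.7 166.5] [3.1 0.  1.6] 0.003150706173995116
-28 (array([594.2,   4.1]), np.float64(85.20642553584203), np.float64(0.4614925000397534), 512) [-1.2 -2.6]
-26 (array([594.2,   5.2]), np.float64(84.11188639682163), np.float64(0.4555642898125143), 512) [-1.2 -1.5]
-24 (array([594.2,   6.2]), np.float64(83.01582003067254), np.float64(0.491348773923562), 513) [-1.2 -0.4]
[595.4   6.7 166.4] [3.1 0.  1.6] 0.0032842906392971387
-28 (array([594.2,   4.1]), np.float64(85.19419932630286), np.float64(0.4811072286207718), 510) [-1.2 -2.6]
-26 (array([594.2,   5.2]), np.float64(84.09817402243833), np.float64(0.496180784069324), 511) [-1.2 -1.5]
-24 (array([594.2,   6.2]), np.float64(83.00373826356581), np.float64(0.4897235928225143), 511) [-1.2 -0.4]
```

```bash
python3 - <<'E'
from h import *
np.set_printoptions(precision=1,suppress=True)
s=robot.read_state();T=s["tcp_pos"];t,it=snap("top","t8");i0=cv2.imread("pics/top0.png")
def fit(P):
    P=np.array(P)
    for _ in range(6):
        A=np.c_[2*P,np.ones(len(P))];x=np.linalg.lstsq(A,(P**2).sum(1),rcond=None)[0];r=np.sqrt(x[2]+x[:2]@x[:2])
        d=np.abs(np.hypot(*(P-x[:2]).T)-r);P=P[d<=max(np.quantile(d,.9),.6)]
    return x[:2],r,d.max(),len(P)
def radial(im,cen,z,r0,r1,angs,sign):
    g=cv2.GaussianBlur(cv2.cvtColor(im,cv2.COLOR_BGR2GRAY) if sign else 255-cv2.cvtColor(im,cv2.COLOR_BGR2HSV)[...,1],(3,3),0).astype(np.float32);P=[]
    rr=np.arange(r0,r1,.4)
    for a in angs:
        q=[(cen[0]+r*np.cos(a),cen[1]+r*np.sin(a)) for r in rr]
        uv=np.array([proj(t,[*w,z]) for w in q],np.float32)
        v=cv2.remap(g,uv[:,0][None],uv[:,1][None],cv2.INTER_LINEAR)[0]
        d=np.gradient(cv2.GaussianBlur(v[None],(9,1),0)[0]);k=d.argmax()
        if d[k]>1: P.append(q[k])
    return P
A=np.radians(np.arange(-85,86,3))  # +x half: dark wall inside, white outside
print("rim",fit(radial(i0,(596,8),102,70,92,A,1)))
for z in (T[2]-24,T[2]-27): print("lid",z,T,fit(radial(it,(596,7),z,74,98,np.radians(np.arange(-100,101,3)),0)))
cv2.imwrite("pics/v8.png",np.hstack([cv2.resize(x[150:280,260:430],None,fx=2.3,fy=2.3) for x in (i0,it)]))
E
```

```text
rim (array([596.8,   7.9]), np.float64(79.26727411002348), np.float64(0.595593927090647), 53)
lid 142.3540254606269 [595.4   6.6 166.4] (array([595.6,   7. ]), np.float64(85.68398419545713), np.float64(1.377965790100376), 19)
lid 139.3540254606269 [595.4   6.6 166.4] (array([595.8,   6.7]), np.float64(86.05641847349723), np.float64(0.6892074479140717), 20)
```

View pics/v8.png

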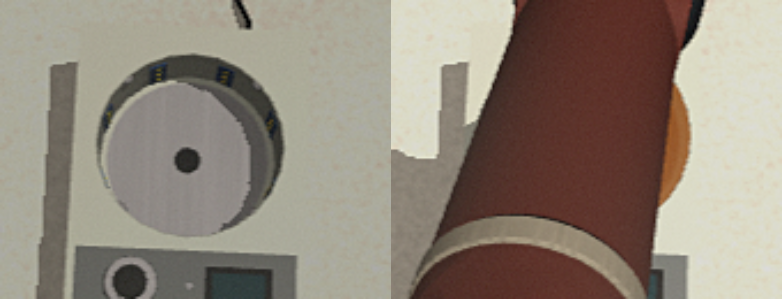

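The rim is clear in the left crop. In the right crop the arm hides all but the lid's right arc. The rim-minus-lid offset comes to about +1.2 mm in both x and y.

drive_tool --moves '[[[0.0013, 0.0012, 0.005], [0, 0, 0], 0.1], [[0.0013, 0.0012, 0.01], [0, 0, 0], 0.1], [[0.0013, 0.0012, 0.014], [0, 0, 0], 0.1], [[0.0013, 0.0012, 0.017], [0, 0, 0], 0.1], [[0.0013, 0.0012, 0.019], [0, 0, 0], 0.1], [[0.0013, 0.0012, 0.021], [0, 0, 0], 0.1], [[0.0013, 0.0012, 0.021], [0, 0, 0], 0.1], [[0.0013, 0.0012, 0.021], [0, 0, 0], 0.1]]'

```text
time_s: 17.83
tcp_pos: [596.6, 8.0, 145.3]
eef_rot: [-3.141, -0.0, 1.57]
ft_force: [0.3, 0.1, -1.7]
opening: 0.328
finger_force: 69.8
```

drive_tool --moves '[[[0, 0, 0.001], [0, 0, 0], 0.1], [[0, 0, 0.002], [0, 0, 0], 0.1], [[0, 0, 0.003], [0, 0, 0], 0.1], [[0, 0, 0.003], [0, 0, 0], 0.1], [[0, 0, 0.003], [0, 0, 0], 0.1]]'

```text
time_s: 18.25
tcp_pos: [596.9, 8.6, 143.4]
eef_rot: [3.141, -0.001, 1.571]
ft_force: [-1.7, 3.1, 5.1]
opening: 0.323
finger_force: 70.7
```

drive_tool --moves '[[[0, 0, 0.001], [0, 0, 0], 0.1], [[0, 0, 0.002], [0, 0, 0], 0.1], [[0, 0, 0.003], [0, 0, 0], 0.1], [[0, 0, 0.004], [0, 0, 0], 0.1], [[0, 0, 0.004], [0, 0, 0], 0.1]]'

```text
time_s: 18.67
tcp_pos: [596.9, 10.4, 140.4]
eef_rot: [3.14, -0.004, 1.572]
ft_force: [-4.5, 5.4, 10.1]
opening: 0.328
finger_force: 71.5
```

drive_tool --moves '[[[0.001, -0.001, 0.001], [0, 0, 0], 0.1], [[0.002, -0.0015, 0.002], [0, 0, 0], 0.1], [[0.002, -0.0015, 0.003], [0, 0, 0], 0.1], [[0.002, -0.0015, 0.004], [0, 0, 0], 0.1], [[0.002, -0.0015, 0.004], [0, 0, 0], 0.1]]'

```text
time_s: 19.08
tcp_pos: [595.5, 10.8, 133.7]
eef_rot: [3.141, -0.001, 1.571]
ft_force: [2.0, 2.5, -5.0]
opening: 0.328
finger_force: 69.9
```

drive_tool --moves '[[[0, 0, 0.001], [0, 0, 0], 0.1], [[0, 0, 0.002], [0, 0, 0], 0.1], [[0, 0, 0.003], [0, 0, 0], 0.1], [[0, 0, 0.004], [0, 0, 0], 0.1], [[0, 0, 0.004], [0, 0, 0], 0.1], [[0, 0, 0.004], [0, 0, 0], 0.1]]'

```text
time_s: 19.58
tcp_pos: [595.4, 10.5, 131.6]
eef_rot: [3.141, -0.002, 1.57]
ft_force: [0.2, 2.7, 5.2]
opening: 0.325
finger_force: 71.0
```

drive_tool --moves '[[[0, 0, 0.002], [0, 0, 0], 0.1], [[0, 0, 0.004], [0, 0, 0], 0.1], [[0, 0, 0.004], [0, 0, 0], 0.1], [[0, 0, 0.004], [0, 0, 0], 0.1]]'

```text
time_s: 19.92
tcp_pos: [595.4, 10.5, 131.4]
eef_rot: [3.14, -0.003, 1.57]
ft_force: [-7.4, 2.9, 25.5]
opening: 0.327
finger_force: 73.2
```

drive_tool --moves '[[[0, 0, -0.006], [0, 0, 0], 0.1], [[0, 0, -0.006], [0, 0, 0], 0.6], [[0, 0, -0.006], [0, 0, 0], 0.6], [[0, 0, -0.006], [0, 0, 0], 0.6], [[0, 0, -0.006], [0, 0, 0], 0.6], [[0, 0, -0.03], [0, 0, 0], 0.6], [[0, 0, -0.06], [0, 0, 0], 0.6], [[0, 0, -0.1], [0, 0, 0], 0.6], [[0, 0, -0.1], [0, 0, 0], 0.6]]'

```text
time_s: 20.67
tcp_pos: [599.5, 8.2, 233.6]
eef_rot: [3.127, 0.001, 1.569]
ft_force: [1.1, 0.3, 1.5]
opening: 0.603
finger_force: 0.0
```

drive_tool --moves '[[[0.05, -0.115, 0], [0, 0, 0], 0], [[0.05, -0.115, 0], [0, 0, 0], 0], [[0.05, -0.115, 0], [0, 0, 0], 0], [[0.05, -0.115, 0], [0, 0, 0], 0], [[0.05, -0.115, 0], [0, 0, 0], 0], [[0.05, -0.115, 0], [0, 0, 0], 0], [[0.05, -0.115, 0], [0, 0, 0], 0], [[0.05, -0.115, 0], [0, 0, 0], 0]]'

```text
time_s: 21.33
tcp_pos: [481.7, 59.1, 226.4]
eef_rot: [3.14, 0.001, 1.569]
ft_force: [-0.2, -0.2, 0.6]
opening: -0.001
finger_force: 0.0
```

```bash
python3 - <<'E'
from h import *
import pickle
s=robot.read_state();print(s["time_s"],s["tcp_pos"],s["eef_rot"],s["opening"])
c,im=snap("wrist","w9");pickle.dump(c,open("w9.pkl","wb"));sc,si=snap("side","s9")
cv2.imwrite("pics/v9.png",np.hstack([cv2.resize(im,(440,330)),cv2.resize(si[190:320,250:430],(360,260))[:, :] if 0 else cv2.copyMakeBorder(cv2.resize(si[195:315,265:420],(360,280)),0,50,0,0,0)]))
E
```

```text
21.3333 [481.71045941  59.10594035 226.44639679] [3.13997360e+00 8.93052327e-04 1.56882842e+00] -0.0007739403309630643
```

View pics/v9.png

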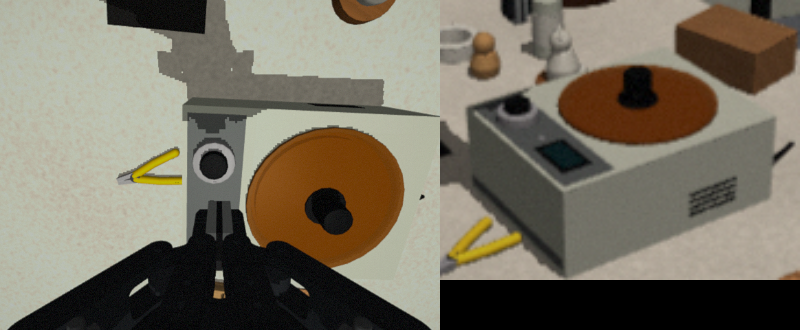

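The lid lies flush and level in both views. The button is at about (310,237) in the full frame.

```bash
python3 - <<'E'
from h import *
import pickle
np.set_printoptions(precision=1,suppress=True)
c=pickle.load(open("w9.pkl","rb"));im=cv2.imread("pics/w9.png");g=im.max(2)
m=np.zeros_like(g);cv2.circle(m,(310,237),34,255,-1)
k=cv2.morphologyEx(((g<50)&(m>0)).astype(np.uint8),cv2.MORPH_OPEN,np.ones((5,5)))
n,l,st,ce=cv2.connectedComponentsWithStats(k);j=1+np.argmax(st[1:,4]);print(st[j],ce[j])
p=ce[j];c3=pickle.load(open("w3.pkl","rb"));c2=pickle.load(open("w2.pkl","rb"))
print(onz(c,p,124),tri((c,p),(c3,(136,142)),(c2,(362,404))))
E
```

```text
[ 291  219   40   41 1307] [310.4 239.4]
[475.6  61.8 124. ] (array([475.3,  59.4, 116.7]), [0.1, 0.2, 0.2])
```

drive_tool --moves '[[[0.001, -0.005, 0.03], [0, 0, 0], 0], [[0.001, -0.005, 0.055], [0, 0, 0], 0], [[0.001, -0.005, 0.07], [0, 0, 0], 0], [[0.001, -0.005, 0.078], [0, 0, 0], 0], [[0.001, -0.005, 0.081], [0, 0, 0], 0], [[0.001, -0.005, 0.081], [0, 0, 0], 0], [[0.001, -0.005, 0.081], [0, 0, 0], 0]]'

```text
time_s: 22.02
tcp_pos: [476.0, 60.8, 146.0]
eef_rot: [3.14, -0.0, 1.57]
ft_force: [-0.9, -0.4, 0.3]
opening: 0.0
finger_force: 0.0
```

drive_tool --moves '[[[0, 0, 0.002], [0, 0, 0], 0], [[0, 0, 0.004], [0, 0, 0], 0], [[0, 0, 0.006], [0, 0, 0], 0], [[0, 0, 0.006], [0, 0, 0], 0], [[0, 0, 0.006], [0, 0, 0], 0]]'

```text
time_s: 22.43
tcp_pos: [475.1, 61.0, 139.4]
eef_rot: [3.142, -0.0, 1.57]
ft_force: [0.7, 0.9, -0.6]
opening: -0.002
finger_force: 0.0
```

Not touching yet; I'll continue down in small steps.

drive_tool --moves '[[[0, 0.001, 0.002], [0, 0, 0], 0], [[0, 0.001, 0.004], [0, 0, 0], 0], [[0, 0.001, 0.004], [0, 0, 0], 0], [[0, 0.001, 0.004], [0, 0, 0], 0]]'

```text
time_s: 22.77
tcp_pos: [476.2, 61.0, 135.4]
eef_rot: [3.142, -0.0, 1.57]
ft_force: [-0.3, 0.4, 3.4]
opening: 0.004
finger_force: 1.4
```

drive_tool --moves '[[[0, 0, 0.002], [0, 0, 0], 0], [[0, 0, 0.004], [0, 0, 0], 0], [[0, 0, 0.004], [0, 0, 0], 0], [[0, 0, 0.004], [0, 0, 0], 0]]'

```text
time_s: 23.1
tcp_pos: [476.2, 61.0, 132.0]
eef_rot: [3.141, -0.001, 1.57]
ft_force: [-2.5, 0.1, 9.8]
opening: -0.002
finger_force: 4.7
```

drive_tool --moves '[[[0, 0, 0.002], [0, 0, 0], 0], [[0, 0, 0.002], [0, 0, 0], 0], [[0, 0, 0.002], [0, 0, 0], 0]]'

```text
time_s: 23.35
tcp_pos: [476.3, 61.0, 131.8]
eef_rot: [3.141, -0.002, 1.57]
ft_force: [-5.5, -0.5, 24.0]
opening: -0.001
finger_force: 11.7
```

drive_tool --moves '[[[0, 0, -0.02], [0, 0, 0], 0], [[0, 0, -0.05], [0, 0, 0], 0], [[0, 0, -0.08], [0, 0, 0], 0], [[0, 0, -0.11], [0, 0, 0], 0.3], [[-0.05, 0.12, -0.11], [0, 0, 0], 0.8], [[-0.05, 0.12, -0.11], [0, 0, 0], 0.8], [[-0.05, 0.12, -0.11], [0, 0, 0], 0.8], [[-0.05, 0.12, -0.11], [0, 0, 0], 0.8], [[-0.05, 0.12, -0.11], [0, 0, 0], 0.8], [[-0.05, 0.12, -0.11], [0, 0, 0], 0.8]]'

```text
time_s: 24.18
tcp_pos: [595.1, 11.1, 238.1]
eef_rot: [-3.139, -0.0, 1.57]
ft_force: [0.0, -0.1, 0.6]
opening: 0.798
finger_force: 0.0
```

drive_tool --moves '[[[0, 0, 0], [0, 0, 0], 0.8], [[0, 0, 0], [0, 0, 0], 0.8], [[0, 0, 0], [0, 0, 0], 0.8], [[0, 0, 0], [0, 0, 0], 0.8], [[0, 0, 0], [0, 0, 0], 0.8], [[0, 0, 0], [0, 0, 0], 0.8], [[0, 0, 0], [0, 0, 0], 0.8], [[0, 0, 0], [0, 0, 0], 0.8], [[0, 0, 0], [0, 0, 0], 0.8], [[0, 0, 0], [0, 0, 0], 0.8]]'

```text
time_s: 25.02
tcp_pos: [596.1, 10.9, 239.3]
eef_rot: [-3.142, 0.0, 1.57]
ft_force: [0.7, 0.9, -0.0]
opening: 0.801
finger_force: 0.0
```

drive_tool --moves '[[[0, 0, 0], [0, 0, 0], 0.8], [[0, 0, 0], [0, 0, 0], 0.8], [[0, 0, 0], [0, 0, 0], 0.8], [[0, 0, 0], [0, 0, 0], 0.8], [[0, 0, 0], [0, 0, 0], 0.8], [[0, 0, 0], [0, 0, 0], 0.8], [[0, 0, 0], [0, 0, 0], 0.8], [[0, 0, 0], [0, 0, 0], 0.8], [[0, 0, 0], [0, 0, 0], 0.8], [[0, 0, 0], [0, 0, 0], 0.8]]'

```text
time_s: 25.85
tcp_pos: [596.1, 10.9, 239.3]
eef_rot: [-3.142, 0.0, 1.57]
ft_force: [0.1, -0.1, 0.1]
opening: 0.799
finger_force: 0.0
```

drive_tool --moves '[[[0, 0, 0], [0, 0, 0], 0.8], [[0, 0, 0], [0, 0, 0], 0.8], [[0, 0, 0], [0, 0, 0], 0.8], [[0, 0, 0], [0, 0, 0], 0.8], [[0, 0, 0], [0, 0, 0], 0.8], [[0, 0, 0], [0, 0, 0], 0.8], [[0, 0, 0], [0, 0, 0], 0.8], [[0, 0, 0], [0, 0, 0], 0.8], [[0, 0, 0], [0, 0, 0], 0.8], [[0, 0, 0], [0, 0, 0], 0.8]]'

```text
time_s: 26.68
tcp_pos: [596.1, 10.9, 239.3]
eef_rot: [-3.142, 0.0, 1.57]
ft_force: [0.1, 0.3, -0.2]
opening: 0.797
finger_force: 0.0
```

drive_tool --moves '[[[0, 0, 0], [0, 0, 0], 0.8], [[0, 0, 0], [0, 0, 0], 0.8], [[0, 0, 0], [0, 0, 0], 0.8], [[0, 0, 0], [0, 0, 0], 0.8], [[0, 0, 0], [0, 0, 0], 0.8], [[0, 0, 0], [0, 0, 0], 0.8], [[0, 0, 0], [0, 0, 0], 0.8], [[0, 0, 0], [0, 0, 0], 0.8], [[0, 0, 0], [0, 0, 0], 0.8], [[0, 0, 0], [0, 0, 0], 0.8]]'

```text
time_s: 27.52
tcp_pos: [596.1, 11.0, 239.3]
eef_rot: [-3.142, 0.0, 1.57]
ft_force: [-0.9, 0.5, 0.3]
opening: 0.802
finger_force: 0.0
```

drive_tool --moves '[[[0, 0, 0], [0, 0, 0], 0.8], [[0, 0, 0], [0, 0, 0], 0.8], [[0, 0, 0], [0, 0, 0], 0.8], [[0, 0, 0], [0, 0, 0], 0.8], [[0, 0, 0], [0, 0, 0], 0.8], [[0, 0, 0], [0, 0, 0], 0.8], [[0, 0, 0], [0, 0, 0], 0.8], [[0, 0, 0], [0, 0, 0], 0.8], [[0, 0, 0], [0, 0, 0], 0.8], [[0, 0, 0], [0, 0, 0], 0.8]]'

```text
time_s: 28.35
tcp_pos: [596.1, 11.0, 239.3]
eef_rot: [3.142, 0.0, 1.57]
ft_force: [-0.9, -0.2, 0.4]
opening: 0.798
finger_force: 0.0
```

Five seconds have passed since the button was released. Now I'll regrasp the lid.

drive_tool --moves '[[[0, -0.0005, 0.03], [0, 0, 0], 0.8], [[0, -0.0005, 0.06], [0, 0, 0], 0.8], [[0, -0.0005, 0.085], [0, 0, 0], 0.8], [[0, -0.0005, 0.098], [0, 0, 0], 0.8], [[0, -0.0005, 0.105], [0, 0, 0], 0.8], [[0, -0.0005, 0.107], [0, 0, 0], 0.8], [[0, -0.0005, 0.107], [0, 0, 0], 0.8], [[0, -0.0005, 0.107], [0, 0, 0], 0.8]]'

```text
time_s: 29.02
tcp_pos: [596.5, 10.7, 133.4]
eef_rot: [3.139, 0.0, 1.57]
ft_force: [-0.0, 0.7, 0.1]
opening: 0.801
finger_force: 0.0
```

drive_tool --force 100 --moves '[[[0, 0, 0], [0, 0, 0], 0.1], [[0, 0, 0], [0, 0, 0], 0.1], [[0, 0, 0], [0, 0, 0], 0.1], [[0, 0, 0], [0, 0, 0], 0.1], [[0, 0, 0], [0, 0, 0], 0.1], [[0, 0, 0], [0, 0, 0], 0.1], [[0, 0, 0], [0, 0, 0], 0.1], [[0, 0, 0], [0, 0, 0], 0.1], [[0, 0, 0], [0, 0, 0], 0.1]]'

```text
time_s: 29.77
tcp_pos: [595.8, 10.9, 133.6]
eef_rot: [3.141, -0.0, 1.57]
ft_force: [-1.2, 0.1, 6.1]
opening: 0.317
finger_force: 98.1
```

drive_tool --moves '[[[0, 0, -0.002], [0, 0, 0], 0.1], [[0, 0, -0.004], [0, 0, 0], 0.1], [[0, 0, -0.006], [0, 0, 0], 0.1], [[0, 0, -0.008], [0, 0, 0], 0.1], [[0, 0, -0.01], [0, 0, 0], 0.1], [[0, 0, -0.012], [0, 0, 0], 0.1], [[0, 0, -0.014], [0, 0, 0], 0.1], [[0, 0, -0.016], [0, 0, 0], 0.1], [[0, 0, -0.018], [0, 0, 0], 0.1], [[0, 0, -0.018], [0, 0, 0], 0.1]]'

```text
time_s: 30.6
tcp_pos: [595.7, 11.1, 151.2]
eef_rot: [3.141, -0.0, 1.57]
ft_force: [0.8, 0.4, -2.7]
opening: 0.317
finger_force: 100.8
```

drive_tool --moves '[[[0, 0, -0.02], [0, 0, 0], 0.1], [[0, 0, -0.045], [0, 0, 0], 0.1], [[0, 0, -0.05], [0, 0, 0], 0.1], [[-0.01, 0, -0.05], [0, 0, 0], 0.1], [[-0.03, 0, -0.05], [0, 0, 0], 0.1], [[-0.06, 0.002, -0.05], [0, 0, 0], 0.1], [[-0.09, 0.004, -0.05], [0, 0, 0], 0.1], [[-0.12, 0.006, -0.05], [0, 0, 0], 0.1], [[-0.15, 0.008, -0.05], [0, 0, 0], 0.1], [[-0.18, 0.01, -0.05], [0, 0, 0], 0.1]]'

```text
time_s: 31.43
tcp_pos: [604.1, -171.1, 198.4]
eef_rot: [-3.138, -0.001, 1.57]
ft_force: [0.2, 0.4, -1.5]
opening: 0.315
finger_force: 100.9
```

drive_tool --moves '[[[-0.03, 0, 0], [0, 0, 0], 0.1], [[-0.06, 0, 0], [0, 0, 0], 0.1], [[-0.09, 0.001, 0], [0, 0, 0], 0.1], [[-0.115, 0.001, 0], [0, 0, 0], 0.1], [[-0.129, 0.001, 0], [0, 0, 0], 0.1], [[-0.129, 0.001, 0], [0, 0, 0], 0.1], [[-0.129, 0.001, 0.03], [0, 0, 0], 0.1], [[-0.129, 0.001, 0.06], [0, 0, 0], 0.1], [[-0.129, 0.001, 0.09], [0, 0, 0], 0.1], [[-0.129, 0.001, 0.11], [0, 0, 0], 0.1]]'

```text
time_s: 32.27
tcp_pos: [605.2, -294.1, 86.2]
eef_rot: [-3.137, -0.005, 1.573]
ft_force: [0.4, 1.0, -2.8]
opening: 0.318
finger_force: 100.9
```

drive_tool --moves '[[[0, 0, 0], [0, 0, 0], 0.1], [[0, 0, 0], [0, 0, 0], 0.1], [[0, 0, 0], [0, 0, 0], 0.1], [[0, 0, 0], [0, 0, 0], 0.1]]'

```text
time_s: 32.6
tcp_pos: [607.9, -298.4, 92.6]
eef_rot: [3.138, 0.002, 1.571]
ft_force: [-0.1, -0.4, -2.3]
opening: 0.312
finger_force: 100.8
```

Now lower the lid about 42 mm.

drive_tool --moves '[[[0, 0, 0.015], [0, 0, 0], 0.1], [[0, 0, 0.025], [0, 0, 0], 0.1], [[0, 0, 0.033], [0, 0, 0], 0.1], [[0, 0, 0.038], [0, 0, 0], 0.1], [[0, 0, 0.041], [0, 0, 0], 0.1], [[0, 0, 0.042], [0, 0, 0], 0.1], [[0, 0, 0.042], [0, 0, 0], 0.1], [[0, 0, 0.042], [0, 0, 0], 0.1]]'

```text
time_s: 33.27
tcp_pos: [606.2, -297.8, 49.6]
eef_rot: [-3.141, -0.001, 1.57]
ft_force: [-3.3, 3.4, 5.5]
opening: 0.318
finger_force: 101.7
```

drive_tool --force 25 --moves '[[[0, 0, 0], [0, 0, 0], 0.7], [[0, 0, 0], [0, 0, 0], 0.7], [[0, 0, 0], [0, 0, 0], 0.7], [[0, 0, 0], [0, 0, 0], 0.7], [[0, 0, -0.03], [0, 0, 0], 0.7], [[0, 0, -0.07], [0, 0, 0], 0.7], [[0, 0, -0.11], [0, 0, 0], 0.7], [[0, 0, -0.15], [0, 0, 0], 0.7], [[0, 0, -0.19], [0, 0, 0], 0.7], [[0, 0, -0.19], [0, 0, 0], 0.7]]'

```text
time_s: 34.1
tcp_pos: [610.4, -301.5, 248.8]
eef_rot: [3.125, 0.01, 1.57]
ft_force: [0.4, -1.4, 1.1]
opening: 0.701
finger_force: 0.0
```

drive_tool --moves '[[[0.3, -0.01, 0], [0, 0, 0], 0.7], [[0.3, -0.01, 0], [0, 0, 0], 0.7], [[0.3, -0.01, 0], [0, 0, 0], 0.7], [[0.3, -0.01, 0], [0, 0, 0], 0.7], [[0.3, -0.01, 0], [0, 0, 0], 0.7], [[0.3, -0.01, 0], [0, 0, 0], 0.7], [[0.3, -0.01, 0], [0, 0, 0], 0.7], [[0.3, -0.01, 0], [0, 0, 0], 0.7], [[0.3, -0.01, 0], [0, 0, 0], 0.7], [[0.3, -0.01, 0], [0, 0, 0], 0.7]]'

```text
time_s: 34.93
tcp_pos: [596.7, 2.2, 238.2]
eef_rot: [3.141, 0.001, 1.572]
ft_force: [0.4, -1.5, -0.6]
opening: 0.699
finger_force: 0.0
```

drive_tool --moves '[[[0, 0, 0], [0, 0, 0], 0.7], [[0, 0, 0], [0, 0, 0], 0.7], [[0, 0, 0], [0, 0, 0], 0.7]]'

```text
time_s: 35.18
tcp_pos: [596.6, -0.4, 238.4]
eef_rot: [3.141, 0.001, 1.567]
ft_force: [0.2, -1.0, 0.4]
opening: 0.702
finger_force: 0.0
```

```bash
python3 - <<'E'
from h import *
import pickle
s=robot.read_state();print(s["time_s"],s["tcp_pos"],s["eef_rot"],s["opening"])
c,im=snap("wrist","w10");pickle.dump(c,open("w10.pkl","wb"));t,it=snap("top","t10")
cv2.imwrite("pics/v10.png",np.hstack([cv2.resize(im[60:380],(500,250)) if 0 else im[:400,150:500],cv2.resize(it[150:350,420:550],(260,400))]))
E
```

```text
35.1833 [ 5.96609357e+02 -3.97729544e-01  2.38391391e+02] [3.14135709e+00 1.00664890e-03 1.56669714e+00] 0.7015952291757986
```

View pics/v10.png

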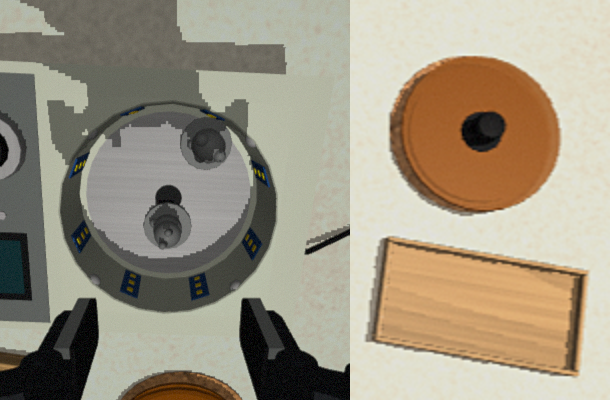

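The lid lies on its pad. In the chamber the rabbit stands near (317,223), while the bear has been knocked towards the wall, with its foot at about (356,146).

```bash
python3 - <<'E'
from h import *
import pickle
np.set_printoptions(precision=1,suppress=True)
c=pickle.load(open("w10.pkl","rb"));t=imaging.camera_info("top")
# horizontal chord ends / top edge by eye of foot discs, plus hub as check
for n,p,z in [("hub",(318,195),37),("bear",(355.5,146),43),("bear head",(357,141),84),("rabbit",(317,223),43)]: print(n,onz(c,p,z)-[596.5,8.2,0])
it=cv2.imread("pics/t10.png");cv2.imwrite("pics/v11.png",cv2.resize(it[170:262,295:390],None,fx=6,fy=6,interpolation=cv2.INTER_CUBIC))
E
```

```text
hub [-1.2  2.4 37. ]
bear [30.7 45.7 43. ]
bear head [27.7 52.8 84. ]
rabbit [ -2.3 -22.1  43. ]
```

View pics/v11.png

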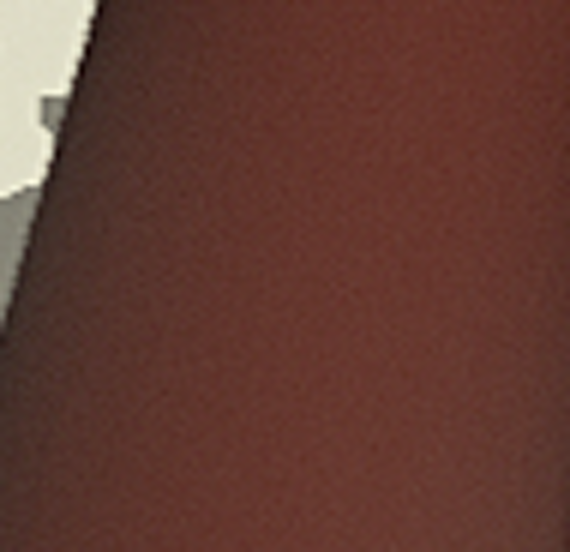

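The crop shows only the arm, so I learned nothing from it. By the wrist view, relative to the chamber centre, the bear is at about (+32,+43) and the rabbit at about (-1,-24.5). I'll take the rabbit first.

drive_tool --moves '[[[-0.016, -0.001, 0.03], [0, 0, 0], 0.6], [[-0.016, -0.001, 0.06], [0, 0, 0], 0.6], [[-0.016, -0.001, 0.09], [0, 0, 0], 0.6], [[-0.016, -0.001, 0.12], [0, 0, 0], 0.6], [[-0.016, -0.001, 0.145], [0, 0, 0], 0.6], [[-0.016, -0.001, 0.16], [0, 0, 0], 0.6], [[-0.016, -0.001, 0.168], [0, 0, 0], 0.6], [[-0.016, -0.001, 0.171], [0, 0, 0], 0.6], [[-0.016, -0.001, 0.171], [0, 0, 0], 0.6], [[-0.016, -0.001, 0.171], [0, 0, 0], 0.6]]'

```text
time_s: 36.12
tcp_pos: [596.5, -14.4, 68.4]
eef_rot: [3.139, 0.0, 1.57]
ft_force: [0.5, -0.7, 0.2]
opening: 0.601
finger_force: 0.0
```

drive_tool --force 25 --moves '[[[0, 0, 0], [0, 0, 0], 0.1], [[0, 0, 0], [0, 0, 0], 0.1], [[0, 0, 0], [0, 0, 0], 0.1], [[0, 0, 0], [0, 0, 0], 0.1], [[0, 0, 0], [0, 0, 0], 0.1], [[0, 0, 0], [0, 0, 0], 0.1], [[0, 0, 0], [0, 0, 0], 0.1]]'

```text
time_s: 36.7
tcp_pos: [596.4, -14.1, 68.6]
eef_rot: [3.139, -0.0, 1.57]
ft_force: [-0.7, -0.4, 6.4]
opening: 0.289
finger_force: 24.9
```

drive_tool --moves '[[[0, 0, -0.03], [0, 0, 0], 0.1], [[0, 0, -0.06], [0, 0, 0], 0.1], [[0, 0, -0.1], [0, 0, 0], 0.1], [[0, 0, -0.13], [0, 0, 0], 0.1], [[0, 0, -0.16], [0, 0, 0], 0.1], [[0, 0, -0.16], [0, 0, 0], 0.1], [[0, 0, -0.16], [0, 0, 0], 0.1]]'

```text
time_s: 37.28
tcp_pos: [596.4, -14.2, 229.2]
eef_rot: [3.137, -0.0, 1.57]
ft_force: [1.1, 0.0, -1.8]
opening: 0.295
finger_force: 24.8
```

drive_tool --moves '[[[-0.03, -0.017, 0], [0, 0, 0], 0.1], [[-0.06, -0.034, 0], [0, 0, 0], 0.1], [[-0.095, -0.054, 0], [0, 0, 0], 0.1], [[-0.13, -0.074, 0], [0, 0, 0], 0.1], [[-0.165, -0.094, 0], [0, 0, 0], 0.1], [[-0.2, -0.114, 0], [0, 0, 0], 0.1], [[-0.235, -0.134, 0], [0, 0, 0], 0.1], [[-0.265, -0.151, 0], [0, 0, 0], 0.1], [[-0.295, -0.168, 0], [0, 0, 0], 0.1], [[-0.316, -0.181, 0], [0, 0, 0], 0.1]]'

```text
time_s: 38.12
tcp_pos: [411.2, -332.4, 225.8]
eef_rot: [-3.138, -0.0, 1.567]
ft_force: [0.3, -1.2, -0.9]
opening: 0.293
finger_force: 24.8
```

drive_tool --moves '[[[0, 0, 0.02], [0, 0, 0], 0.1], [[0, 0, 0.05], [0, 0, 0], 0.1], [[0, 0, 0.08], [0, 0, 0], 0.1], [[0, 0, 0.11], [0, 0, 0], 0.1], [[0, 0, 0.13], [0, 0, 0], 0.1], [[0, 0, 0.14], [0, 0, 0], 0.1], [[0, 0, 0.14], [0, 0, 0], 0.1], [[0, 0, 0.14], [0, 0, 0], 0.1]]'

```text
time_s: 38.78
tcp_pos: [414.1, -329.8, 86.8]
eef_rot: [-3.14, -0.001, 1.57]
ft_force: [0.4, -0.8, -0.4]
opening: 0.291
finger_force: 24.8
```

drive_tool --moves '[[[0, 0.001, 0.02], [0, 0, 0], 0.1], [[0, 0.001, 0.035], [0, 0, 0], 0.1], [[0, 0.001, 0.044], [0, 0, 0], 0.1], [[0, 0.001, 0.048], [0, 0, 0], 0.1], [[0, 0.001, 0.0495], [0, 0, 0], 0.1], [[0, 0.001, 0.0495], [0, 0, 0], 0.1], [[0, 0.001, 0.0495], [0, 0, 0], 0.1]]'

```text
time_s: 39.37
tcp_pos: [415.9, -330.5, 38.7]
eef_rot: [3.14, 0.001, 1.57]
ft_force: [-0.6, 0.2, -0.9]
opening: 0.295
finger_force: 24.8
```

drive_tool --moves '[[[0, 0, 0], [0, 0, 0], 0.55], [[0, 0, 0], [0, 0, 0], 0.55], [[0, 0, 0], [0, 0, 0], 0.55], [[0, 0, 0], [0, 0, 0], 0.55], [[0, 0, -0.03], [0, 0, 0], 0.55], [[0, 0, -0.07], [0, 0, 0], 0.55], [[0, 0, -0.11], [0, 0, 0], 0.55], [[0, 0, -0.15], [0, 0, 0], 0.55], [[0, 0, -0.19], [0, 0, 0], 0.55], [[0, 0, -0.2], [0, 0, 0], 0.55]]'

```text
time_s: 40.2
tcp_pos: [417.4, -332.6, 244.4]
eef_rot: [3.132, 0.007, 1.57]
ft_force: [0.2, -2.0, -0.1]
opening: 0.55
finger_force: 0.0
```

drive_tool --moves '[[[0.34, 0.185, 0], [0, 0, 0], 0.55], [[0.34, 0.185, 0], [0, 0, 0], 0.55], [[0.34, 0.185, 0], [0, 0, 0], 0.55], [[0.34, 0.185, 0], [0, 0, 0], 0.55], [[0.34, 0.185, 0], [0, 0, 0], 0.55], [[0.34, 0.185, 0], [0, 0, 0], 0.55], [[0.34, 0.185, 0], [0, 0, 0], 0.55], [[0.34, 0.185, 0], [0, 0, 0], 0.55], [[0.34, 0.185, 0], [0, 0, 0], 0.55], [[0.34, 0.185, 0], [0, 0, 0], 0.55]]'

```text
time_s: 41.03
tcp_pos: [602.9, 19.8, 236.6]
eef_rot: [3.141, -0.006, 1.582]
ft_force: [0.1, 1.5, -0.9]
opening: 0.552
finger_force: 0.0
```

drive_tool --moves '[[[0, 0, 0], [0, 0, 0], 0.55], [[0, 0, 0], [0, 0, 0], 0.55], [[0, 0, 0], [0, 0, 0], 0.55], [[0, 0, 0], [0, 0, 0], 0.55]]'

```text
time_s: 41.37
tcp_pos: [599.8, 7.2, 238.0]
eef_rot: [-3.141, 0.001, 1.566]
ft_force: [-0.7, -0.4, 0.6]
opening: 0.551
finger_force: 0.0
```

```bash
python3 - <<'E'
from h import *
import pickle
s=robot.read_state();print(s["time_s"],s["tcp_pos"],s["eef_rot"],s["opening"])
c,im=snap("wrist","w12");pickle.dump(c,open("w12.pkl","wb"));t,it=snap("top","t12")
cv2.imwrite("pics/v12.png",np.hstack([im[:400,150:500],cv2.resize(it[150:350,420:550],(260,400))]))
E
```

```text
41.3667 [599.81148591   7.21298109 237.98174328] [-3.14111147e+00  1.31821518e-03  1.56633690e+00] 0.551133433369291
```

View pics/v12.png

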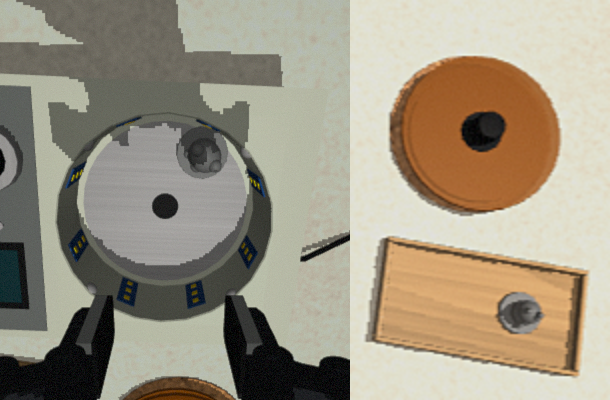

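The rabbit stands upright in the tray. The bear's foot is at about (352,152) and the hub at (315,206).

```bash
python3 - <<'E'
from h import *
import pickle
np.set_printoptions(precision=4,suppress=True)
c=pickle.load(open("w12.pkl","rb"))
h=onz(c,(315,206),37);print("hub",h)
im=cv2.imread("pics/w12.png");g=im.max(2);
for z,p in [(43,(352,152)),(37,(352,152))]:
    b=onz(c,p,z)-h; P=np.array([596.6,8.2])+b[:2]; print(b,np.hypot(*b[:2]),P,totool([*P,67])[0])
E
```

```text
hub [595.542    8.0772  37.    ]
[31.8591 48.4474  6.    ] 57.984046759822384 [628.4591  56.6474] [0.049  0.0282 0.171 ]
[32.3851 47.8419  0.    ] 57.772364284193635 [628.9851  56.0419] [0.0484 0.0288 0.171 ]
```

drive_tool --moves '[[[0.044, 0.026, 0], [0, 0, 34], 0.5], [[0.044, 0.026, 0], [0, 0, 34], 0.5], [[0.044, 0.026, 0.02], [0, 0, 34], 0.5], [[0.044, 0.026, 0.04], [0, 0, 34], 0.5], [[0.044, 0.026, 0.05], [0, 0, 34], 0.5], [[0.044, 0.026, 0.06], [0, 0, 34], 0.5], [[0.044, 0.026, 0.06], [0, 0, 34], 0.5], [[0.044, 0.026, 0.06], [0, 0, 34], 0.5]]'

```text
time_s: 42.13
tcp_pos: [626.5, 53.3, 177.8]
eef_rot: [-3.141, 0.0, 0.978]
ft_force: [0.1, 1.0, 1.0]
opening: 0.503
finger_force: 0.0
```

drive_tool --moves '[[[0, 0, 0.02], [0, 0, 0], 0.5], [[0, 0, 0.04], [0, 0, 0], 0.5], [[0, 0, 0.055], [0, 0, 0], 0.5], [[0, 0, 0.065], [0, 0, 0], 0.5], [[0, 0, 0.075], [0, 0, 0], 0.5], [[0, 0, 0.075], [0, 0, 0], 0.5]]'

```text
time_s: 42.63
tcp_pos: [626.0, 53.8, 101.7]
eef_rot: [-3.14, 0.001, 0.977]
ft_force: [0.1, 0.1, 0.1]
opening: 0.5
finger_force: 0.0
```

drive_tool --moves '[[[-0.002, 0, 0.004], [0, 0, 0], 0.5], [[-0.002, 0, 0.009], [0, 0, 0], 0.5], [[-0.002, 0, 0.013], [0, 0, 0], 0.5], [[-0.002, 0, 0.013], [0, 0, 0], 0.5]]'

```text
time_s: 42.97
tcp_pos: [625.2, 52.3, 89.3]
eef_rot: [-3.141, 0.0, 0.977]
ft_force: [0.3, 0.5, 1.1]
opening: 0.498
finger_force: 0.0
```

drive_tool --moves '[[[0, 0, 0.006], [0, 0, 0], 0.5], [[0, 0, 0.012], [0, 0, 0], 0.5], [[0, 0, 0.018], [0, 0, 0], 0.5], [[0, 0, 0.02], [0, 0, 0], 0.5], [[0, 0, 0.02], [0, 0, 0], 0.5]]'

```text
time_s: 43.38
tcp_pos: [625.2, 52.3, 69.1]
eef_rot: [-3.141, 0.001, 0.977]
ft_force: [-0.3, 0.6, -0.3]
opening: 0.498
finger_force: 0.0
```

drive_tool --force 25 --moves '[[[0, 0, 0], [0, 0, 0], 0.1], [[0, 0, 0], [0, 0, 0], 0.1], [[0, 0, 0], [0, 0, 0], 0.1], [[0, 0, 0], [0, 0, 0], 0.1], [[0, 0, 0], [0, 0, 0], 0.1], [[0, 0, 0], [0, 0, 0], 0.1]]'

```text
time_s: 43.88
tcp_pos: [625.5, 52.3, 69.9]
eef_rot: [3.141, -0.0, 0.977]
ft_force: [-0.3, 0.1, -1.2]
opening: 0.294
finger_force: 24.6
```

drive_tool --moves '[[[-0.004, 0, -0.02], [0, 0, 0], 0.1], [[-0.008, 0, -0.05], [0, 0, 0], 0.1], [[-0.01, 0, -0.09], [0, 0, 0], 0.1], [[-0.01, 0, -0.13], [0, 0, 0], 0.1], [[-0.01, 0, -0.16], [0, 0, -7], 0.1], [[-0.01, 0, -0.16], [0, 0, -14], 0.1], [[-0.01, 0, -0.16], [0, 0, -21], 0.1], [[-0.01, 0, -0.16], [0, 0, -28], 0.1], [[-0.01, 0, -0.16], [0, 0, -34], 0.1], [[-0.01, 0, -0.16], [0, 0, -34], 0.1]]'

```text
time_s: 44.72
tcp_pos: [619.7, 43.7, 229.9]
eef_rot: [-3.141, -0.0, 1.572]
ft_force: [-0.2, 0.2, -0.3]
opening: 0.291
finger_force: 24.7
```

drive_tool --moves '[[[0, 0, 0], [0, 0, 0], 0.1], [[0, 0, 0], [0, 0, 0], 0.1]]'

```text
time_s: 44.88
tcp_pos: [619.8, 43.9, 229.7]
eef_rot: [-3.141, 0.0, 1.568]
ft_force: [-0.5, -0.6, 0.2]
opening: 0.296
finger_force: 24.7
```

drive_tool --moves '[[[-0.03, -0.019, 0], [0, 0, 0], 0.1], [[-0.06, -0.039, 0], [0, 0, 0], 0.1], [[-0.09, -0.058, 0], [0, 0, 0], 0.1], [[-0.12, -0.078, 0], [0, 0, 0], 0.1], [[-0.155, -0.1, 0], [0, 0, 0], 0.1], [[-0.19, -0.123, 0], [0, 0, 0], 0.1], [[-0.22, -0.143, 0], [0, 0, 0], 0.1], [[-0.25, -0.162, 0], [0, 0, 0], 0.1], [[-0.275, -0.178, 0], [0, 0, 0], 0.1], [[-0.29, -0.188, 0], [0, 0, 0], 0.1]]'

```text
time_s: 45.72
tcp_pos: [429.0, -249.7, 230.2]
eef_rot: [-3.141, 0.002, 1.563]
ft_force: [0.6, 0.1, 0.0]
opening: 0.293
finger_force: 24.8
```

drive_tool --moves '[[[0, 0, 0.02], [0, 0, 0], 0.1], [[0, 0, 0.05], [0, 0, 0], 0.1], [[0, 0, 0.08], [0, 0, 0], 0.1], [[0, 0, 0.11], [0, 0, 0], 0.1], [[0, 0, 0.13], [0, 0, 0], 0.1], [[0, 0, 0.14], [0, 0, 0], 0.1], [[0, 0, 0.14], [0, 0, 0], 0.1], [[0, 0, 0.14], [0, 0, 0], 0.1]]'

```text
time_s: 46.38
tcp_pos: [432.0, -246.3, 90.1]
eef_rot: [3.142, 0.001, 1.57]
ft_force: [0.2, -0.1, -0.3]
opening: 0.296
finger_force: 24.8
```

Lower about 51 mm, release, retreat.

drive_tool --moves '[[[0, 0, 0.02], [0, 0, 0], 0.1], [[0, 0, 0.035], [0, 0, 0], 0.1], [[0, 0, 0.044], [0, 0, 0], 0.1], [[0, 0, 0.049], [0, 0, 0], 0.1], [[0, 0, 0.0515], [0, 0, 0], 0.1], [[0, 0, 0.0515], [0, 0, 0], 0.1], [[0, 0, 0.0515], [0, 0, 0], 0.1]]'

```text
time_s: 46.97
tcp_pos: [432.2, -246.3, 39.0]
eef_rot: [3.14, 0.001, 1.57]
ft_force: [-0.6, -0.4, -0.6]
opening: 0.296
finger_force: 24.8
```

drive_tool --moves '[[[0, 0, 0], [0, 0, 0], 0.55], [[0, 0, 0], [0, 0, 0], 0.55], [[0, 0, 0], [0, 0, 0], 0.55], [[0, 0, 0], [0, 0, 0], 0.55], [[0, 0, -0.03], [0, 0, 0], 0.55], [[0, 0, -0.07], [0, 0, 0], 0.55], [[0, 0, -0.11], [0, 0, 0], 0.55], [[0, 0, -0.15], [0, 0, 0], 0.55], [[0, 0, -0.19], [0, 0, 0], 0.55], [[0, 0, -0.2], [0, 0, 0], 0.55]]'

```text
time_s: 47.8
tcp_pos: [434.1, -248.1, 244.5]
eef_rot: [3.131, 0.005, 1.57]
ft_force: [-0.1, -1.0, -0.5]
opening: 0.55
finger_force: 0.0
```

drive_tool --moves '[[[0.2, 0.04, 0], [0, 0, 0], 0.55], [[0.2, 0.04, 0], [0, 0, 0], 0.55], [[0.2, 0.04, 0], [0, 0, 0], 0.55], [[0.2, 0.04, 0], [0, 0, 0], 0.55], [[0.2, 0.04, 0], [0, 0, 0], 0.55], [[0.2, 0.04, 0], [0, 0, 0], 0.55], [[0.2, 0.04, 0], [0, 0, 0], 0.55], [[0.2, 0.04, 0], [0, 0, 0], 0.55], [[0.2, 0.04, 0], [0, 0, 0], 0.55]]'

```text
time_s: 48.55
tcp_pos: [471.4, -47.7, 238.3]
eef_rot: [-3.141, 0.001, 1.567]
ft_force: [0.5, -0.1, 0.4]
opening: 0.547
finger_force: 0.0
```

```bash
python3 - <<'E'
from h import *
s=robot.read_state();print(s["time_s"],s["tcp_pos"],s["ft_force"])
t,it=snap("top","t13");sc,si=snap("side","s13")
cv2.imwrite("pics/v13.png",np.hstack([cv2.resize(it[150:350,420:550],(260,400)),cv2.resize(si[190:430,180:500],(533,400))]))
E
```

```text
48.55 [471.36888026 -47.66865595 238.28797086] [ 0.53908038 -0.1081339   0.42537199]
```

View pics/v13.png

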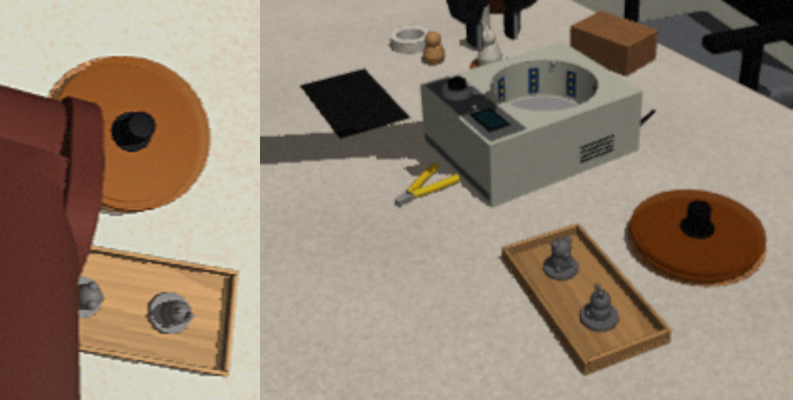

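Both prints stand upright in the tray, the lid lies flat on the pad, the chamber is empty and the button is up. I'm handing the job in.

```bash
python3 -c "
from workcell import robot
print(robot.sign_off())"
```

```text
the job is handed in; nothing more can be done
None
```

I handed the job in at about 49 s: both prints (rabbit and bear) were cured and stand in the tray, the lid lies flat on its cork pad, and the start button is up; no verdict came back.

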